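Shut the wedged ice station

ROBOT

A 6-joint arm with a two-finger parallel gripper is mounted at the origin on the work surface. World frame = base frame: x ahead of the robot, y to its left, z up, the work surface at z = 0. Lengths are in m, angles in rad, forces in N, time in s.
With the tool pointing down it reaches from about 0.35 to 0.875 m from the base axis. Payload 4.2 kg.
Tool frame: the origin (TCP) lies midway between the tips of the shut fingers; the grasp point (between the pads) lies 19 mm behind it; z points along the fingers, x is the direction in which the jaws open and shut, and the axes are right-handed (so a half turn about z gives the same grasp; the last joint's range is limited). The gripper opens to 85 mm and grips with 20 to 120 N. Pads are 22 mm wide; open, the fingers measure 114 mm over their backs; the gripper's body (76 mm by 85 mm) begins 54 mm behind the grasp point. The pads swing forward as they close: fully open they stand 13 mm farther back than shut.
Start: joints at [1.556, 0.385, 0.008, 0, -1.194, -0.259], TCP at [0.169, 0.602, 0.231] pointing down, gripper open.
Joint ranges: [-3.14, 3.14], [-1.21, 2.06], [-1.07, 1.41], [-3.16, 2.05], [-2.99, -0.16], [-3.1, 3.1]. Speed limits (rad/s): [2.79, 2.79, 3.14, 3.14, 3.14, 3.14].

INTERFACE

Orientations are given as a rotation vector (axis times angle).
In Python, from station import sensors, optics, ticket gives the robot as it stands.
- The arm moves only by the tool servo_tool, never from a script. Its argument "series" is a list of rows, each a list of 5 numbers: the shift along the tool's x, y, z in cm, then the turn about the tool's z in degrees, then the opening, from 0 (shut) to 1 (fully open). In form: [[dx, dy, dz, turn, hand], ...]. A call has 1 to 12 rows; each row shifts and turns the commanded pose from where the row before left it, along the tool's axes as they then stand; what a row does not reach is not made up. A row lasts 1/12 s, in which the tool goes at most 41.7 mm and 7.16 degrees, less where a joint would pass 70% of its speed; a pose out of reach is approached as far as the arm can. A call with a gripper value outside its range is refused whole. The fingers move at their own pace and stop on an object; "newtons" is the grip in N (left out, the last holds). Time passes only in rows, so rows that do not move let the fingers close. It gives the time, the measured TCP pose, the force and the opening at its end, in the units of the state.
- sensors.observe(): the state, without advancing time (a new reading comes with each control period).
- optics.capture(name): name is "scene" or "top" or "wrist"; returns a dict with "frame" (384x512x3 uint8, red, green, blue), "fov_y" (degrees; the focal length in pixels is half the picture's height over the tangent of half this angle, whatever the lens; pixels are square), "cx", "cy" (the principal point, pixels), "rvec" (rotation vector, rad) and "tvec" (3), from world to camera coordinates, as OpenCV has them; the wrist camera has in their place "T_tool_cam" (4x4, takes a point from camera to tool coordinates, whose origin is the TCP and whose axes are the tool frame's). Camera axes: x right, y down, z forward; pixel columns grow to the right and rows downward; lengths in m; the calibration is good to about 2 mm. A picture is of the moment at which its call begins: read the wrist's pose just before it. There is no depth.
- ticket.sign_off(): hands the job in, once; it reports no verdict.
The state is a dict: "clock": time; "joint_pos": joint angles; "dq": joint speeds; "effort": joint torques, N m; "tool_pos": TCP position; "eef_rot": TCP orientation; "wrist_force": force on the tool from outside, world axes, zero at the start; "torque": the same for the moment, N m; "finger_gap": opening from 0.0 (shut) to 1.0 (fully open).
Only numpy, scipy, OpenCV 4.12 (cv2) and the standard library are available. Lean on these libraries where they do the work, as an engineer would, in place of code of your own. Each camera call takes 0.05 s, during which the arm holds its last target.

TASK

The ice station's heavy lid has been wedged ajar to dry. Work the wooden wedge backward out from under the lid in several short tugs, pausing after each so that the lid settles onto the wedge and comes down gently, without lifting the lid or letting it slam. Then press the lid fully home, swing the catch all the way over it, and lay the wedge flat, right way up, in the steel tray, leaving everything else where it stands.

Things in the scene. Friction and masses are not known exactly. Their poses are not given: they have to be found in the camera images.
- lid_line (a point): Midway along the line where the lid's front edge comes down, at ledge height (120 mm above the table), on the fixed steel ice station (320 mm wide, 485 deep). x points level to the hinge at the back (away from the robot, turned up to 0.2 rad), y along the lid's front edge, z up. The flat white cutting-board ledge lies at x = -180 to 0 mm, top at z = 0; the lid at x = 0 to 270 mm.
- lid: Steel lid, 316 mm wide, 270 deep, 20 thick, 3 kg, hinged along its back at ledge height. Origin: middle of its lower front edge, so its height over lid_line is the opening: about 20 mm at the start, resting on the wedge with 5 to 8 N; 0.5 mm shut. Seal and stiff hinge stop it about 8 mm short of shut once nothing props it; some 5 N pressed on top near the front edge takes it home, where it stays.
- wedge_mid (a point): Centre of the loose beech wedge's outline, 26 mm above its underside. 150 mm long, 45 wide, 160 g. x runs from heel to thin end, z up. Ramp 4 mm thick at x = +75, rising evenly to 29 at x = -25, then flat to the raised heel (x = -75 to -55, 52 mm high). Balance point at x = -25. It stands on the ledge, thin end about 65 mm under the lid, some 65 mm left between lid edge and heel. Pull: 5 to 10 N.
- wedge_heel (a point): Centre of the upright heel block above the ramp: 65 mm from the wedge's centre, 40 mm above its underside. The block is 20 mm thick (wedge's x), 36 wide, and stands 23 mm above the flat of the wedge. Closed fingers set from above into the gap between lid edge and heel can hook its inner face. To carry the wedge, grip its 45 mm width near the balance point.
- wedge_tip (a point): Underside of the wedge's thin end, middle of its width. Its x in the axes of lid_line tells how far the wedge still reaches under the lid.
- catch (a joint): Angle of the catch in rad: 0 = its arm points to -y of lid_line, along the lid's edge and clear of it; 1.57 = end stop, the arm points to +x over the lid. Starts at 0 to 0.2, stays where it is left, needs 1 to 2 N at the knob. Flat steel arm 97 mm long, underside 23 mm above the ledge: it passes 3 mm above the shut lid but strikes the lid's edge if the lid is not home.
- catch_pivot (a point): Foot of the catch's vertical pivot on the ledge, 34 mm in front of lid_line's edge and 125 mm to +y of its middle.
- catch_knob (a point): Middle of the upright round knob on the catch's free end, 20 mm across, 75 mm from the pivot axis; it stands from 30 to 58 mm above the ledge, this point at 45 mm. Push its side.
- tray: Fixed shallow steel tray, empty, open on top: 220 (x) by 130 (y) by 34 mm high, walls and floor 4 mm. Origin under its centre, on the table; x along its length, z up. It stands on the table beside the station, left or right.
- ice_tray: Blue-grey silicone ice-cube tray with ten cells, 200 by 110 by 34 mm, on the table on the other side of the station from the steel tray. Origin under its centre. To be left alone, like all the following.
- jigger: Small steel double-cone measure, 42 mm across, 55 mm high, standing on the ledge's front corner on the catch's side (142 mm in front of the lid's edge, 122 mm to +y). Origin under its centre.
- mug: Yellow enamel mug, 84 mm across, 85 mm high, handle to its +y. Origin under its centre.
- flip_box: Clear container with a white flip-top lid, 79 by 109 by 107 mm high. Origin under its centre.
- shaker: Steel cocktail shaker, 86 mm across, 210 mm high. Origin under its centre.
Things that resemble listed ones, but are neither listed nor needed, are in the scene too. What is meant by the part that bears wedge_mid is not pink or turquoise, and is the larger of those in its own colour.

How it is judged:
On the way, in this order (a step that is already met when the one before it is completed fails the run):
1. the wedge has been drawn part of the way (its thin end 8 to 48 mm under the lid) and rests, the lid settled on it (x of wedge_tip in the frame of lid_line between 0.008 and 0.048 m and linear speed of wedge below 0.01 m/s and angular speed of lid below 0.03 rad/s), for 0.15 s.
2. the wedge is out from under the lid (x of wedge_tip in the frame of lid_line below -0.002 m), for 0.1 s.
3. the lid is pressed fully home (front edge within 3 mm) (z of lid in the frame of lid_line below 0.003 m), for 0.2 s.
4. the catch is swung right over the lid (beyond 1.4 rad) with the lid home (z of lid in the frame of lid_line below 0.003 m and value of joint catch above 1.4 rad), for 0.1 s.
At the end, for the whole second after the job is handed in: The lid is shut (front edge less than 3 mm above its line), the catch stands over it (joint above 1.4 rad), and the wedge lies at rest, released, flat and right way up (within 0.15 rad) on the floor of the steel tray, its centre within 60 mm along and 50 mm across of the tray's centre (all of step 4 and x of wedge_mid in the frame of tray between -0.06 and 0.06 m and y of wedge_mid in the frame of tray between -0.05 and 0.05 m and z of wedge_mid in the frame of tray below 0.038 m and angle between wedge_mid's own z axis and vertical below 0.15 rad and linear speed of wedge below 0.02 m/s); the robot touches nothing.
It fails at once if the lid drops or slams (turns faster than 0.5 rad/s) (angular speed of lid above 0.5 rad/s).
It fails at once if the lid is lifted (front edge more than 33 mm up) (z of lid in the frame of lid_line above 0.033 m).
It fails at once if another thing on the table is moved by more than 25 mm (distance of any of jigger, mug, ice_tray, flip_box, shaker from where it was at the start of the episode above 0.025 m).
It also fails if it takes over 67 s, if anything falls off the work surface, if the arm or the gripper's body presses on something with over 40 N, if the wrist force passes 120 N, or if a joint passes its speed limit or range.

## Working session

There is one attempt and no reset: what is moved stays moved. The work goes in short steps, Python scripts to look and compute and a tool call to move; the robot and the scene stay as the last step left them, time stands still between calls to the robot, and variables do not carry over. Pictures are saved under pics/ and viewed, and the job is handed in when it is done.

Besides the shell and the picture viewer there is one more tool, called after "Emit:" as name([rows], argument=value, ...), one row to a line, values as JSON. servo_tool: Moves the arm, as the interface text tells. Its arguments: {"type":"object","properties":{"series":{"type":"array","items":{"type":"array","items":{"type":"number"}}},"newtons":{"type":"number"}},"required":["series"]}

```bash
ls; mkdir -p pics; python3 - <<'E'
from station import sensors, optics, ticket
import cv2
s=sensors.observe(); print(s)
for n in ["scene","top","wrist"]:
    c=optics.capture(n); cv2.imwrite(f"pics/{n}0.png",c["frame"][:,:,::-1]); print(n,{k:v for k,v in c.items() if k!="frame"})
E
```

```text
pics
{'clock': 0.0, 'joint_pos': array([ 1.55557344e+00,  3.85510957e-01,  6.62808070e-03, -5.04054789e-04,
       -1.19399142e+00, -2.58592291e-01]), 'dq': array([ 4.73234016e-04, -1.12927525e-03, -2.46947885e-05,  1.73273412e-03,
        4.77840769e-04, -2.20562262e-05]), 'effort': array([ 5.12920142e-04, -3.92282689e+01,  1.88399023e+01,  4.18625414e+00,
       -4.63713121e-03, -4.11778291e-07]), 'tool_pos': array([0.16883101, 0.60115738, 0.23024924]), 'eef_rot': array([ 1.89624279e+00, -2.50269932e+00,  2.11666587e-03]), 'wrist_force': array([ 0.19183935,  0.4562816 , -0.48799878]), 'torque': array([-0.00895583,  0.04241165,  0.02603612]), 'finger_gap': 1.0026856859153397}
scene {'fov_y': 54.095179661624464, 'cx': 266.23196957654335, 'cy': 192.23393997181418, 'rvec': array([ 1.88032301,  1.54378199, -0.67626411]), 'tvec': array([-0.04217833, -0.29921989,  1.53775881])}
top {'fov_y': 45.71334441338533, 'cx': 258.3420710780164, 'cy': 192.3695838467138, 'rvec': array([ 2.16737154, -2.18981003,  0.098177  ]), 'tvec': array([-0.08715973,  0.54631957,  1.65285992])}
wrist {'fov_y': 58.518419533430816, 'cx': 252.29753797809127, 'cy': 195.86146667204218, 'T_tool_cam': array([[ 9.99999454e-01,  1.01107956e-03, -2.62572256e-04,
        -4.66194757e-04],
       [-8.99907377e-04,  9.61453178e-01,  2.74967229e-01,
        -7.02886173e-02],
       [ 5.30464674e-04, -2.74966843e-01,  9.61453563e-01,
        -1.41965491e-01],
       [ 0.00000000e+00,  0.00000000e+00,  0.00000000e+00,
         1.00000000e+00]])}
```

View pics/scene0.png

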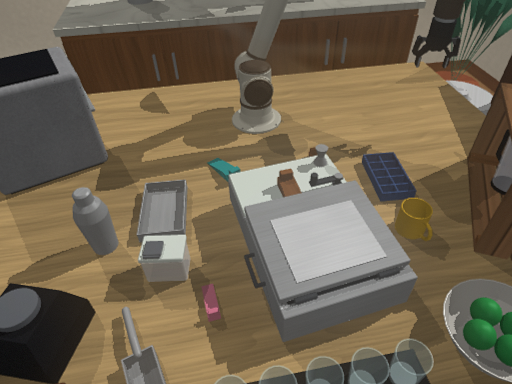

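View pics/top0.png

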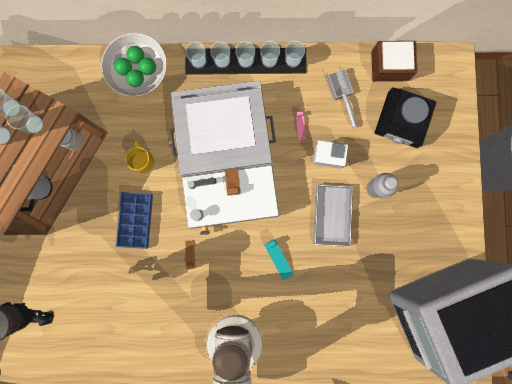

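View pics/wrist0.png

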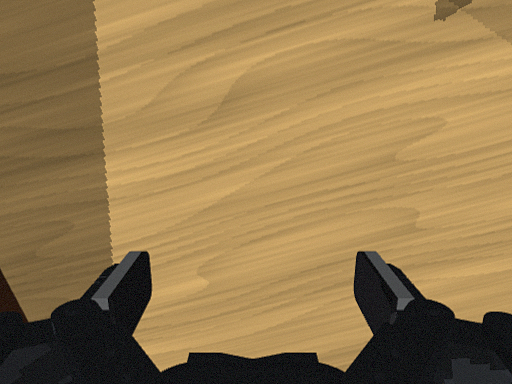

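The top view shows the station at about (225,150) px. Four things look like wedges:
- brown one on the ledge at (233,181), thin end under the lid
- smaller brown one on the table at (190,254)
- pink one at (300,125)
- turquoise one at (278,260)

The one on the ledge fits: it is neither pink nor turquoise, is the larger of the two browns, and props the lid. I'll check this in an enlarged crop. The steel tray is at (334,214), on the robot's right.

```bash
cat > h.py <<'E'
import numpy as np, cv2
from scipy.spatial.transform import Rotation as R
from station import sensors, optics, ticket
def cam(c, s=None):
    f=c["frame"].shape[0]/2/np.tan(np.radians(c["fov_y"])/2)
    K=np.array([[f,0,c["cx"]],[0,f,c["cy"]],[0,0,1]])
    if "rvec" in c:
        Rm=R.from_rotvec(c["rvec"]).as_matrix(); t=np.array(c["tvec"])
    else:
        T=np.eye(4); T[:3,:3]=R.from_rotvec(s["eef_rot"]).as_matrix(); T[:3,3]=s["tool_pos"]
        M=np.linalg.inv(T@c["T_tool_cam"]); Rm=M[:3,:3]; t=M[:3,3]
    return K,Rm,t
def onplane(k,uv,z):
    K,Rm,t=k; uv=np.atleast_2d(uv).astype(float)
    d=(np.linalg.inv(K)@np.c_[uv,np.ones(len(uv))].T).T@Rm
    o=-Rm.T@t
    return o+d*((z-o[2])/d[:,2])[:,None]
def proj(k,P):
    K,Rm,t=k; p=(np.atleast_2d(P)@Rm.T+t)@K.T; return p[:,:2]/p[:,2:]
def crop(fr,u0,v0,u1,v1,s,name):
    cv2.imwrite("pics/"+name,cv2.resize(fr[v0:v1,u0:u1,::-1],None,fx=s,fy=s,interpolation=cv2.INTER_CUBIC))
E
python3 - <<'E'
from h import *
c=optics.capture("top"); np.save("top0.npy",c["frame"])
crop(c["frame"],160,70,360,230,4,"topc.png"); 
c=optics.capture("scene"); crop(c["frame"],200,130,360,230,5,"scenec.png")
E
```

```text
(no output)
```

View pics/topc.png

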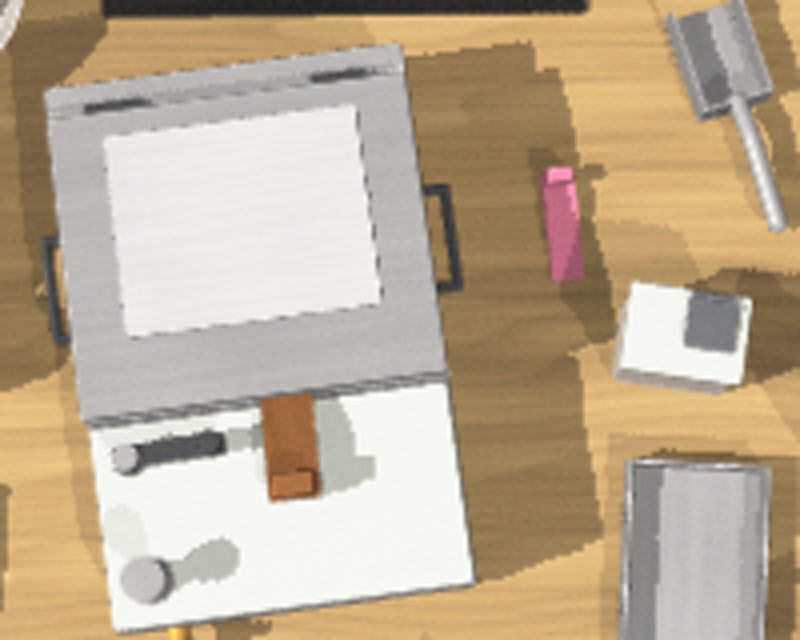

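View pics/scenec.png

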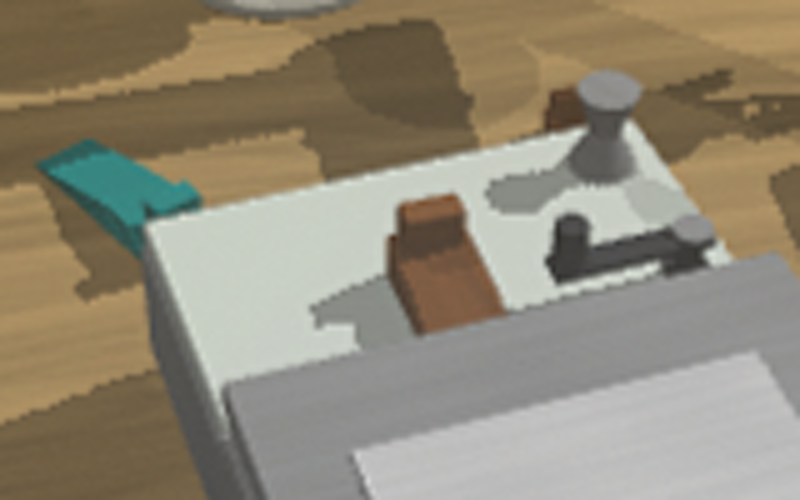

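Confirmed: the beech wedge is the one on the ledge. In the crop it runs from (262,395) to (318,498), heel towards the robot. The catch pivot is the light disc at (127,458) and its dark knob is at (215,443). Next I measure the positions.

```bash
python3 - <<'E'
from h import *
c=optics.capture("top"); k=cam(c); fr=c["frame"]
hsv=cv2.cvtColor(fr,cv2.COLOR_RGB2HSV)
# ledge corners: pixel from crop
cr=lambda u,v:(160+(u+.5)/4-.5,70+(v+.5)/4-.5)
m=((hsv[...,1]<30)&(hsv[...,2]>215)).astype(np.uint8)
m[:160]=0
n,l,st,ce=cv2.connectedComponentsWithStats(m); i=1+np.argmax(st[1:,4]); print(st[i])
cnt=max(cv2.findContours((l==i).astype(np.uint8),0,1)[0],key=len)[:,0]
# front edge pts: lowest pixel for each col
cols=np.arange(195,272); bot=np.array([[u,cnt[abs(cnt[:,0]-u)<1][:,1].max()+.5] for u in cols if (cnt[:,0]==u).any()])
F=onplane(k,bot,.12)
vx,vy,x0,y0=cv2.fitLine(F[:,:2].astype(np.float32),cv2.DIST_HUBER,0,.001,.001).ravel()
print("front dir",vx,vy,"ang",np.arctan2(vx,-vy) if vy<0 else np.arctan2(-vx,vy))
e=np.array([vx,vy]); e=e*np.sign(e[1])   # +y along edge
xa=np.array([e[1],-e[0]])
# side edges
rows=np.arange(178,213)
Rr=onplane(k,np.array([[cnt[cnt[:,1]==v][:,0].max()+.5,v] for v in rows if (cnt[:,1]==v).any()]),.12)
Ll=onplane(k,np.array([[cnt[cnt[:,1]==v][:,0].min()-.5,v] for v in rows if (cnt[:,1]==v).any()]),.12)
yr=np.median(Rr[:,:2]@e); yl=np.median(Ll[:,:2]@e); xf=np.median(F[:,:2]@xa)
print("width",yl-yr, "yaw",np.arctan2(xa[1],xa[0]))
O=xa*(xf+.18)+e*(yl+yr)/2; print("lid_line",O)
for nm,uv,z in [("pivot",cr(127,458),.15),("knobtop",cr(222,440),.178),("jigger top",cr(147,580),.175),("lidedge top L",cr(84,413),.16),("lidedge top R",cr(446,374),.16)]:
    P=onplane(k,uv,z)[0]; d=P[:2]-O; print(nm,P,"local",d@xa,d@e)
# brown wedge
b=((hsv[...,0]<15)&(hsv[...,1]>110)).astype(np.uint8); b[:160]=0;b[200:]=0;b[:,:215]=0;b[:,255:]=0
cn=max(cv2.findContours(b,0,1)[0],key=cv2.contourArea); print("wedge px",cv2.minAreaRect(cn),cv2.boundingRect(cn))
for u,v in [(262,398),(318,395),(270,468),(312,468),(318,498),(269,500),(316,466)]:
  for z in (.149,.172):
    d=onplane(k,cr(u,v),z)[0][:2]-O; print((u,v),z,(d@xa).round(4),(d@e).round(4))
# expected projections for overlay
L=lambda x,y,z: np.r_[O+xa*x+e*y,.12+z]
pts=[L(-.18,.16,0),L(-.18,-.16,0),L(0,.16,.04),L(0,-.16,.04),L(-.034,.125,.03),L(-.142,.122,.055)]
print(proj(k,pts).round(1))
np.savez("ll.npz",O=O,xa=xa,e=e)
s=cam(optics.capture("scene"))
print(proj(s,pts).round(1))
# tray rim
E
```

```text
[ 183  166   95   62 3412]
front dir 0.12475985 -0.99218696 ang 0.12508579
width 0.31152788443538415 yaw 0.12508579
lid_line [0.61738562 0.01843857]
pivot [0.56493787 0.135547   0.15      ] local -0.03742754762545416 0.1227368293411257
knobtop [0.57629574 0.0520636  0.178     ] local -0.036573791150835415 0.03848868292438547
jigger top [0.45990663 0.11506131 0.175     ] local -0.14419396996492725 0.11551487706954566
lidedge top L [0.60260727 0.17064499 0.16      ] local 0.004326361022236213 0.15286097483794472
lidedge top R [ 0.63292176 -0.13677312  0.16      ] local -0.003949434199656465 -0.15593729956117514
wedge px ((232.2178192138672, 181.17820739746094), (25.273944854736328, 12.73647689819336), 84.2894058227539) (225, 168, 15, 27)
(262, 398) 0.149 -0.0017 0.0022
(262, 398) 0.172 -0.005 0.0011
(318, 395) 0.149 -0.0056 -0.0455
(318, 395) 0.172 -0.0089 -0.046
(270, 468) 0.149 -0.0622 0.0032
(270, 468) 0.172 -0.0647 0.002
(312, 468) 0.149 -0.067 -0.0322
(312, 468) 0.172 -0.0695 -0.0329
(318, 498) 0.149 -0.0932 -0.0339
(318, 498) 0.172 -0.0952 -0.0346
(269, 500) 0.149 -0.0892 0.0076
(269, 500) 0.172 -0.0913 0.0063
(316, 466) 0.149 -0.0658 -0.0358
(316, 466) 0.172 -0.0682 -0.0364
[[187.  227.3]
 [278.9 214.7]
 [178.7 174.4]
 [272.1 161.8]
 [190.6 183.2]
 [194.4 214.2]]
[[326.5 151.8]
 [227.  173.2]
 [356.  178.1]
 [242.7 204.8]
 [338.3 175.8]
 [322.1 146.8]]
```

```bash
python3 - <<'E'
from h import *
fr=np.load("top0.npy"); crop(fr,300,165,370,255,8,"trayc.png"); crop(fr,215,155,255,200,14,"wedgec.png")
E
```

```text
(no output)
```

View pics/trayc.png

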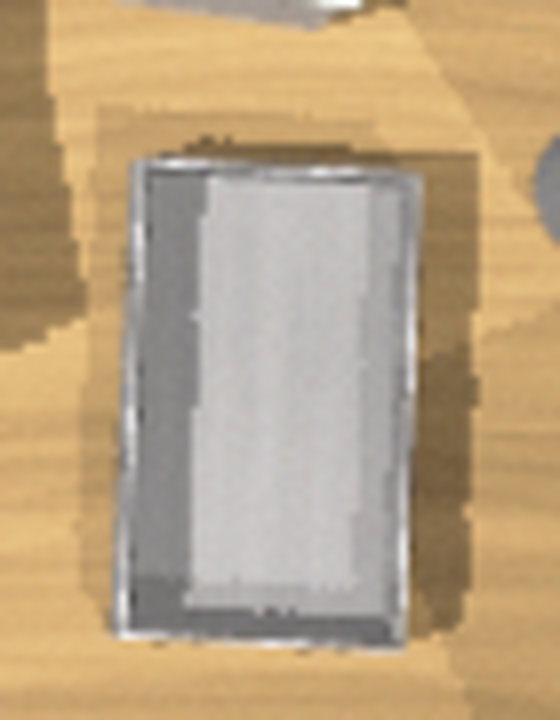

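View pics/wedgec.png

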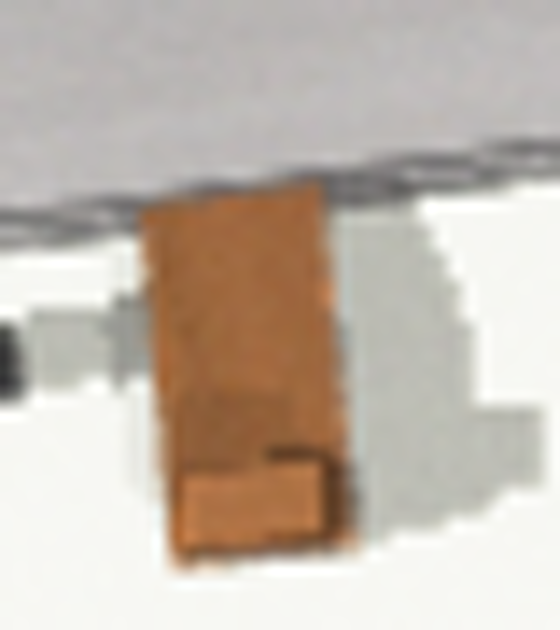

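The front-edge yaw comes out at about 0.125 rad, and the ledge width at 311 mm against 320 mm, so I want a sharper look. I'll move the wrist camera over the ledge, staying high.

Emit:
servo_tool([
  [2.55,-3.0,-1.0,0,1],
  [2.55,-3.0,-1.0,0,1],
  [2.55,-3.0,-1.0,0,1],
  [2.55,-3.0,-1.0,0,1],
  [2.55,-3.0,-1.0,0,1],
  [2.55,-3.0,-1.0,0,1],
  [2.55,-3.0,-1.0,0,1],
  [2.55,-3.0,-1.0,0,1],
  [2.55,-3.0,-1.0,0,1],
  [2.55,-3.0,-1.0,0,1],
  [2.55,-3.0,-1.0,0,1],
  [2.55,-3.0,0,0,1],
])

```text
clock: 1.35
tool_pos: [0.4342, 0.2083, 0.344]
eef_rot: [-1.895, 2.499, -0.0]
wrist_force: [1.2, 0.6, 0.5]
finger_gap: 0.996
```

Emit:
servo_tool([
  [2.55,-3.0,0,0,1],
  [2.55,-3.0,0,0,1],
  [2.55,-3.0,0,0,1],
  [2.55,-3.0,0,0,1],
  [2.55,-3.0,0,0,1],
  [2.5,-3.0,0,0,1],
  [0,0,0,-7,0],
  [0,0,0,-7,0],
  [0,0,0,-7,0],
  [0,0,0,-2,0],
  [0,0,0,0,0],
  [0,0,0,0,0],
])

```text
clock: 2.35
tool_pos: [0.5648, 0.0142, 0.3413]
eef_rot: [2.357, -2.077, -0.0]
wrist_force: [0.0, 0.4, 0.4]
finger_gap: 0.144
```

```bash
python3 - <<'E'
from h import *
s=sensors.observe(); c=optics.capture("wrist"); cv2.imwrite("pics/w1.png",c["frame"][:,:,::-1]); np.save("w1.npy",c["frame"])
import pickle; pickle.dump((s,c),open("w1.pkl","wb")); print(s["clock"],s["tool_pos"],s["eef_rot"],s["joint_pos"])
E
```

```text
2.35 [0.56480277 0.014242   0.34129862] [ 2.35728184e+00 -2.07671122e+00 -1.07864052e-04] [ 3.11936946e-01  2.25584271e-01  5.36125051e-02 -5.18678020e-05
 -1.39887297e+00  1.38525413e+00]
```

View pics/w1.png

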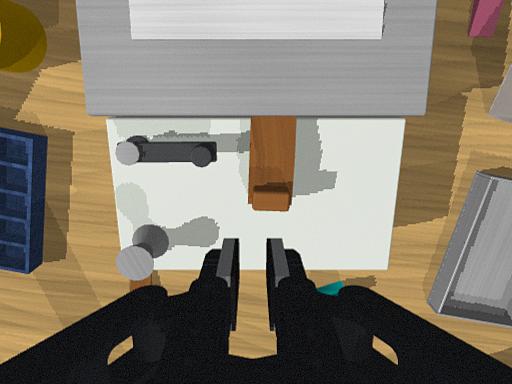

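The wrist view shows:
- ledge right side from (404,119) to (387,269), front edge at row ~269
- lid front edge at row ~115
- wedge at columns 248–296, heel top at (271,200)
- catch pivot disc at (128,152) and knob at (202,155)
- jigger at (140,255)

Now I measure these.

```bash
python3 - <<'E'
from h import *
import pickle
s,c=pickle.load(open("w1.pkl","rb")); k=cam(c,s); fr=c["frame"]; hsv=cv2.cvtColor(fr,cv2.COLOR_RGB2HSV)
br=((hsv[...,0]<16)&(hsv[...,1]>100)&(hsv[...,2]<215)).astype(np.uint8)
g=cv2.cvtColor(fr,cv2.COLOR_RGB2GRAY).astype(float)
sat=hsv[...,1].astype(float)
def edge_row(v,u0,u1,ch): # strongest change cols, subpixel-ish
    d=abs(np.diff(ch[v,u0:u1])); i=d.argmax(); return u0+i+.5
def edge_col(u,v0,v1,ch):
    d=abs(np.diff(ch[v0:v1,u])); i=d.argmax(); return v0+i+.5
def fit(p): 
    vx,vy,x,y=cv2.fitLine(p[:,:2].astype(np.float32),cv2.DIST_HUBER,0,.0005,.001).ravel(); return np.array([x,y]),np.array([vx,vy])
right=np.array([[edge_row(v,375,420,sat),v] for v in range(130,262)])
front=np.array([[u,edge_col(u,255,285,sat)] for u in list(range(292,340))+list(range(160,195))])
left=np.array([[edge_row(v,95,118,sat),v] for v in range(122,140)])
lid=np.array([[u,edge_col(u,105,125,g)] for u in list(range(110,240))+list(range(330,400))])
Z=.12
for nm,p,z in [("right",right,Z),("front",front,Z),("left",left,Z),("lid top .16",lid,.16),("lid bot .14",lid,.14)]:
    P=onplane(k,p,z); o,d=fit(P); print(nm,o,d,"res",np.abs((P[:,:2]-o)@np.array([-d[1],d[0]])).mean(), "ang deg",np.degrees(np.arctan2(d[1],d[0]))%180)
E
```

```text
right [ 0.55087686 -0.14737327] [0.99210113 0.12544051] res 0.00027708970080808946 ang deg 7.206195
front [0.43801275 0.0208298 ] [ 0.10865825 -0.9940792 ] res 0.005506004885020617 ang deg 96.237976
left [0.5827561 0.1705021] [0.9895903  0.14391322] res 0.00024008268696663434 ang deg 8.274351
lid top .16 [0.6145165  0.04399073] [ 0.12698185 -0.99190503] res 9.001653916583965e-06 ang deg 97.29523
lid bot .14 [0.6120677  0.05467331] [ 0.12698185 -0.99190503] res 9.558709101167527e-06 ang deg 97.29523
```

```bash
python3 - <<'E'
from h import *
fr=np.load("w1.npy"); crop(fr,90,95,190,215,5,"w1a.png"); crop(fr,190,100,350,220,5,"w1b.png")
E
```

```text
(no output)
```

View pics/w1b.png

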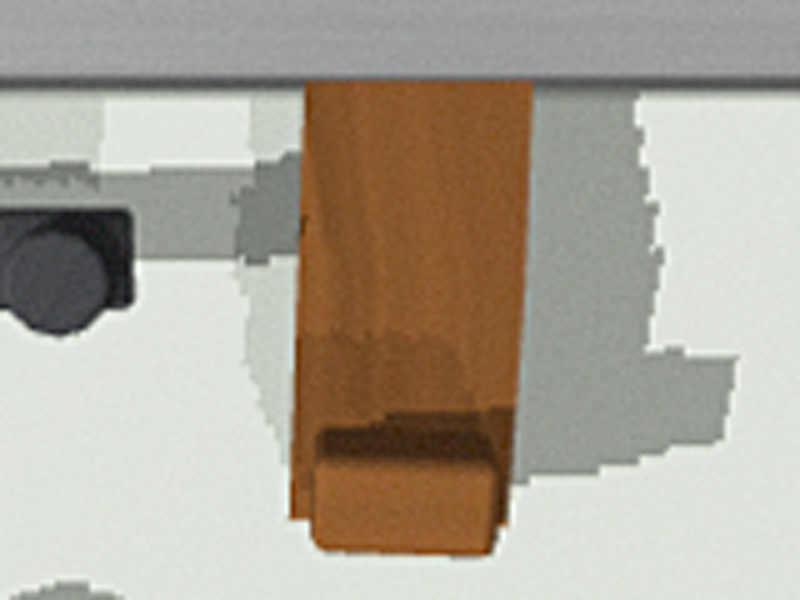

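View pics/w1a.png

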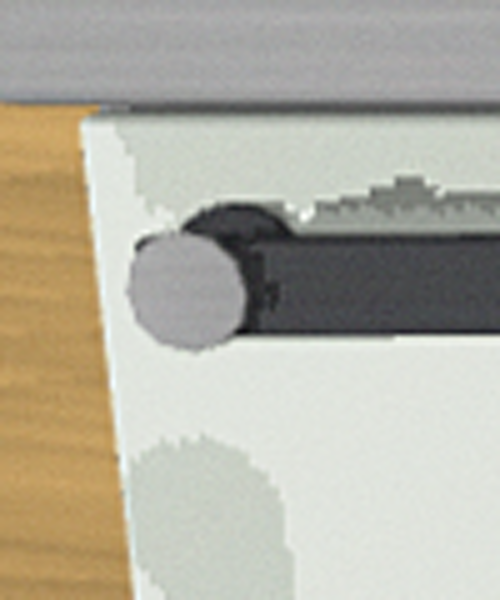

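```bash
python3 - <<'E'
from h import *
import pickle
s,c=pickle.load(open("w1.pkl","rb")); k=cam(c,s)
yaw=.1265; xa=np.array([np.cos(yaw),np.sin(yaw)]); e=np.array([-xa[1],xa[0]]); O=xa*.6130+e*(-.0600)
np.savez("ll.npz",O=O,xa=xa,e=e); print(O)
def loc(u,v,z,b): 
    P=onplane(k,(b[0]+(u+.5)/5-.5,b[1]+(v+.5)/5-.5),z)[0]; d=P[:2]-O; return (d@xa*1000).round(1),(d@e*1000).round(1)
B=(190,100);A=(90,95)
for n,u,v,z in [("heel top FL",315,460,.172),("heel top FR",492,462,.172),("heel top BL",317,552,.172),("heel top BR",490,555,.172),("flat L near lid",305,85,.149),("flat R near lid",532,85,.149),("flat L heel",293,460,.149),("flat R heel",512,460,.149),("back L",291,518,.149),("back R",507,524,.149),("knob top c",57,283,.178)]:
    print(n,loc(u,v,z,B))
print("pivot top",loc(187,290,.158,A))
import math
print("tool x axis",R.from_rotvec(s["eef_rot"]).as_matrix()[:,0], "yaw of y-axis",R.from_rotvec(s["eef_rot"]).as_matrix()[:,1])
# jigger top px ~ (134,263) z .175
d=onplane(k,(134,263),.175)[0][:2]-O; print("jig",d@xa,d@e)
d=onplane(k,[(260,269),(330,269)],.12)[:,:2]-O; print("front",d@xa)
# tray from top
fr=np.load("top0.npy"); kt=cam(optics.capture("top"))
cc=[(135,162),(420,175),(403,645),(118,635)]
W=onplane(kt,[(300+(u+.5)/8-.5,165+(v+.5)/8-.5) for u,v in cc],.034); print("tray",W.round(4),"c",W.mean(0))
print(np.linalg.norm(np.roll(W,-1,0)-W,axis=1))
E
```

```text
[0.61567162 0.01781728]
heel top FL (np.float64(-65.3), np.float64(2.9))
heel top FR (np.float64(-65.6), np.float64(-30.4))
heel top BL (np.float64(-83.5), np.float64(2.5))
heel top BR (np.float64(-84.1), np.float64(-30.6))
flat L near lid (np.float64(2.4), np.float64(4.9))
flat R near lid (np.float64(2.5), np.float64(-38.3))
flat L heel (np.float64(-71.5), np.float64(7.3))
flat R heel (np.float64(-71.5), np.float64(-36.9))
back L (np.float64(-83.8), np.float64(7.8))
back R (np.float64(-85.0), np.float64(-36.3))
knob top c (np.float64(-30.8), np.float64(49.2))
pivot top (np.float64(-30.7), np.float64(122.6))
tool x axis [ 1.26049674e-01 -9.92023930e-01 -4.12951625e-05] yaw of y-axis [-9.92023929e-01 -1.26049676e-01  5.70054062e-05]
jig -0.13791741113233014 0.12038924664649994
front [-0.17359314 -0.17349532]
tray [[ 0.5701 -0.306   0.034 ]
 [ 0.5628 -0.4364  0.034 ]
 [ 0.349  -0.4227  0.034 ]
 [ 0.3549 -0.2936  0.034 ]] c [ 0.45920703 -0.36468294  0.034     ]
[0.130685   0.21428538 0.12919088 0.2156467 ]
```

The measurements agree with the description:
- The tip reaches about 64 mm under the lid, and the heel's inner face is at local x ≈ -65 mm.
- Wedge y is ≈ -14 mm. The wedge is turned ≈ -1.5° against the lid axis.
- The jigger and pivot fall within 3–4 mm of where they should be.

I now set the shut fingers down into the gap.

Emit:
servo_tool([
  [1.7,-1.3,0,1.5,0],
  [0,0,3.5,0,0],
  [0,0,3.5,0,0],
  [0,0,3.5,0,0],
  [0,0,3.0,0,0],
  [0,0,2.0,0,0],
  [0,0,0,0,0],
  [0,0,0,0,0],
])

```text
clock: 3.12
tool_pos: [0.5798, -0.001, 0.186]
eef_rot: [2.33, -2.105, -0.001]
wrist_force: [1.0, -0.2, 0.2]
finger_gap: 0.003
```

```bash
python3 - <<'E'
from h import *
s=sensors.observe(); c=optics.capture("wrist"); cv2.imwrite("pics/w2.png",c["frame"][:,:,::-1]); print(s["clock"],s["tool_pos"],s["wrist_force"],s["finger_gap"])
q=np.load("ll.npz"); d=s["tool_pos"][:2]-q["O"]; print(d@q["xa"],d@q["e"])
c=optics.capture("scene"); crop(c["frame"],220,110,380,230,5,"s2.png")
E
```

```text
3.1167 [ 0.57983063 -0.00101102  0.18595609] [ 0.99560612 -0.20909863  0.22114547] 0.002645936342019557
-0.03793003537194077 -0.014156044520229621
```

View pics/w2.png

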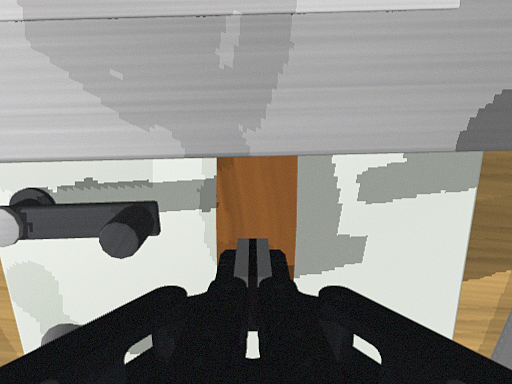

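View pics/s2.png

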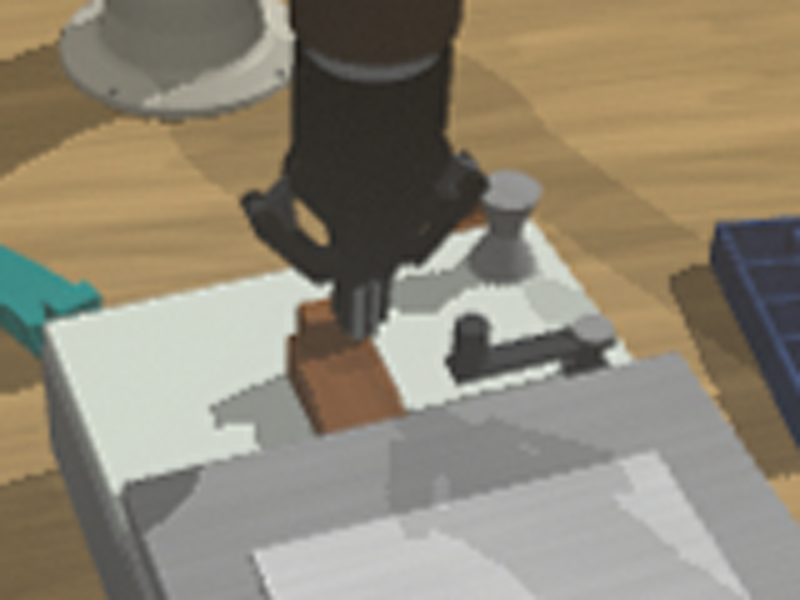

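The shut fingers stand centred over the wedge (fingers at column 253, wedge at columns 217–297), between the lid edge and the heel. I go down into the gap.

Emit:
servo_tool([
  [0,0,1.2,0,0],
  [0,0,1.0,0,0],
  [0,0,0.6,0,0],
  [0,0,0.2,0,0],
  [0,0,0.0,0,0],
  [0,0,0,0,0],
])

```text
clock: 3.72
tool_pos: [0.5803, -0.0009, 0.1568]
eef_rot: [-2.331, 2.105, -0.001]
wrist_force: [-0.6, -0.1, 0.8]
finger_gap: -0.003
```

Emit:
servo_tool([
  [0,0.5,0,0,0],
  [0,0.4,0,0,0],
  [0,0.3,0,0,0],
  [0,0.2,0,0,0],
  [0,0.0,0,0,0],
  [0,0,0,0,0],
])

```text
clock: 4.22
tool_pos: [0.566, -0.0024, 0.1566]
eef_rot: [-2.331, 2.106, -0.0]
wrist_force: [0.4, 0.3, 0.4]
finger_gap: 0.002
```

Emit:
servo_tool([
  [0,0.2,0,0,0],
  [0,0.2,0,0,0],
  [0,0.2,0,0,0],
  [0,0.2,0,0,0],
  [0,0.2,0,0,0],
  [0,0,0,0,0],
  [0,0,0,0,0],
])

```text
clock: 4.8
tool_pos: [0.556, -0.0033, 0.1564]
eef_rot: [-2.331, 2.106, 0.0]
wrist_force: [3.1, 0.4, -1.6]
finger_gap: -0.0
```

Contact: 3 N along x. I tug 10 mm, pause and look.

Emit:
servo_tool([
  [0,0.25,0,0,0],
  [0,0.25,0,0,0],
  [0,0.25,0,0,0],
  [0,0.25,0,0,0],
  [0,0,0,0,0],
  [0,0,0,0,0],
  [0,0,0,0,0],
])

```text
clock: 5.38
tool_pos: [0.5453, -0.0046, 0.1563]
eef_rot: [2.33, -2.105, -0.002]
wrist_force: [0.1, 0.1, 0.0]
finger_gap: 0.006
```

```bash
python3 - <<'E'
from h import *
s=sensors.observe(); c=optics.capture("wrist"); cv2.imwrite("pics/w3.png",c["frame"][:,:,::-1]); print(s["clock"],s["tool_pos"],s["wrist_force"],s["finger_gap"])
q=np.load("ll.npz"); d=s["tool_pos"][:2]-q["O"]; print(d@q["xa"],d@q["e"])
c=optics.capture("scene"); crop(c["frame"],220,110,380,230,5,"s3.png")
c=optics.capture("top"); crop(c["frame"],160,130,290,230,6,"t3.png")
E
```

```text
5.3833 [ 0.54525916 -0.00456051  0.1562965 ] [0.05608322 0.06032555 0.02293097] 0.00557409935319968
-0.0726730806876723 -0.01331554363370426
```

View pics/w3.png

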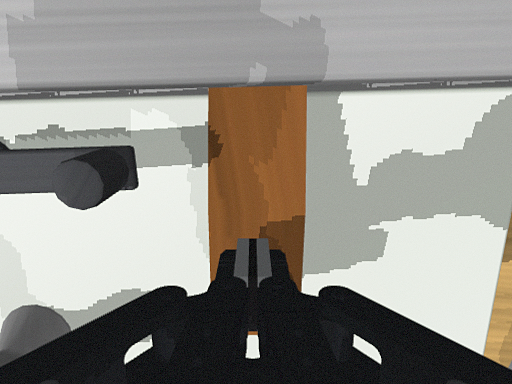

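View pics/s3.png

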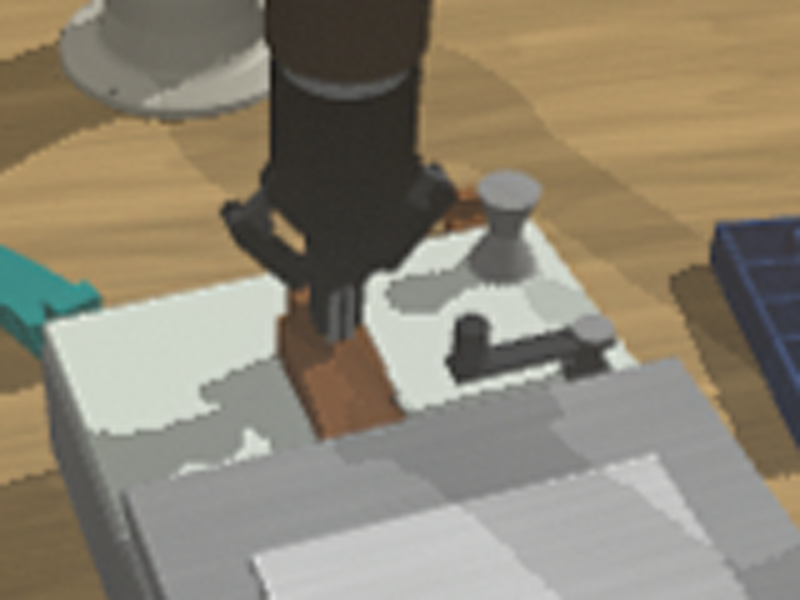

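The fingers hook the heel and the wedge has moved about 17 mm. The lid has come down slightly and nothing else is disturbed. Next tug, then pause.

Emit:
servo_tool([
  [0,0.25,0,0,0],
  [0,0.25,0,0,0],
  [0,0.25,0,0,0],
  [0,0.25,0,0,0],
  [0,0.2,0,0,0],
  [0,0,0,0,0],
  [0,0,0,0,0],
  [0,0,0,0,0],
  [0,0,0,0,0],
  [0,0,0,0,0],
  [0,0,0,0,0],
  [0,0,0,0,0],
])

```text
clock: 6.53
tool_pos: [0.5341, -0.0056, 0.1563]
eef_rot: [2.331, -2.106, -0.0]
wrist_force: [-0.0, 0.7, 0.4]
finger_gap: 0.003
```

Emit:
servo_tool([
  [0,0.25,0,0,0],
  [0,0.25,0,0,0],
  [0,0.2,0,0,0],
  [0,0,0,0,0],
  [0,0,0,0,0],
  [0,0,0,0,0],
  [0,0,0,0,0],
  [0,0,0,0,0],
  [0,0,0,0,0],
])

```text
clock: 7.28
tool_pos: [0.5271, -0.0063, 0.1562]
eef_rot: [2.331, -2.106, -0.0]
wrist_force: [1.0, -0.1, 0.3]
finger_gap: -0.001
```

```bash
python3 - <<'E'
from h import *
s=sensors.observe(); c=optics.capture("wrist"); cv2.imwrite("pics/w4.png",c["frame"][:,:,::-1]); print(s["clock"],s["tool_pos"],s["wrist_force"],s["finger_gap"])
q=np.load("ll.npz"); d=s["tool_pos"][:2]-q["O"]; print(d@q["xa"],d@q["e"])
c=optics.capture("scene"); crop(c["frame"],220,110,380,230,5,"s4.png")
E
```

```text
7.2833 [ 0.5270744  -0.00634266  0.15624353] [ 1.00572039 -0.06924923  0.28223258] -0.0005895918999870118
-0.0909373776653774 -0.012789210726506791
```

View pics/w4.png

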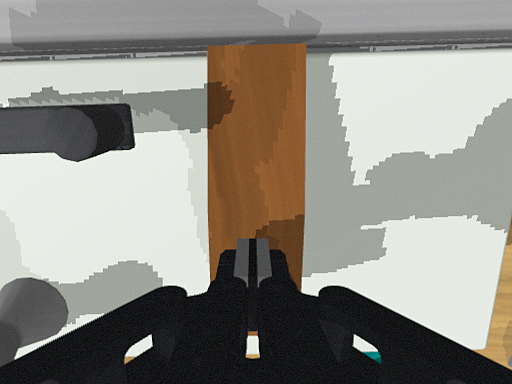

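View pics/s4.png

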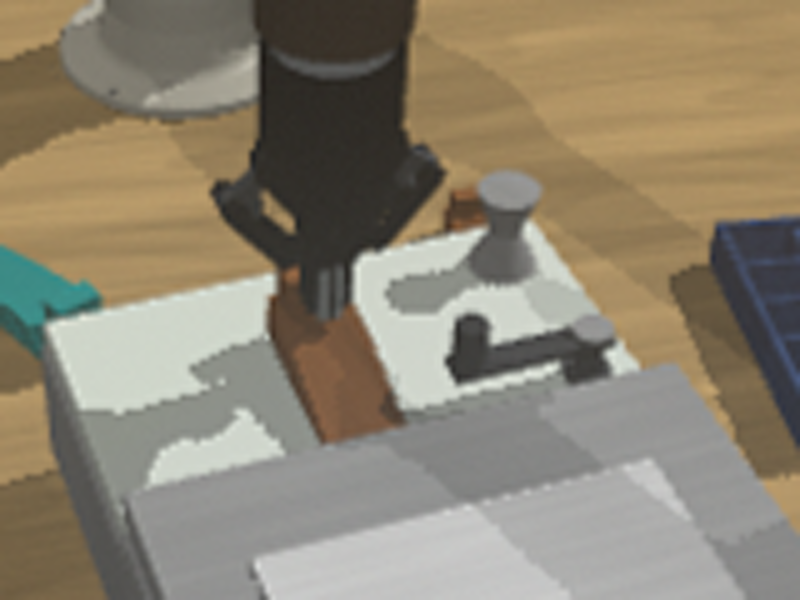

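Tip about 28 mm under the lid, lid settled on the ramp. Two more tugs with pauses, to about 10 mm.

Emit:
servo_tool([
  [0,0.25,0,0,0],
  [0,0.25,0,0,0],
  [0,0.25,0,0,0],
  [0,0.2,0,0,0],
  [0,0,0,0,0],
  [0,0,0,0,0],
  [0,0,0,0,0],
  [0,0,0,0,0],
  [0,0,0,0,0],
])

```text
clock: 8.13
tool_pos: [0.5177, -0.0073, 0.1563]
eef_rot: [2.331, -2.106, -0.0]
wrist_force: [-0.1, 0.0, -0.4]
finger_gap: 0.0
```

Emit:
servo_tool([
  [0,0.25,0,0,0],
  [0,0.25,0,0,0],
  [0,0.25,0,0,0],
  [0,0.2,0,0,0],
  [0,0,0,0,0],
  [0,0,0,0,0],
  [0,0,0,0,0],
  [0,0,0,0,0],
  [0,0,0,0,0],
])

```text
clock: 8.88
tool_pos: [0.5082, -0.0083, 0.1563]
eef_rot: [2.331, -2.106, -0.0]
wrist_force: [0.3, 0.2, -0.4]
finger_gap: 0.003
```

Emit:
servo_tool([
  [0,0.25,0,0,0],
  [0,0.25,0,0,0],
  [0,0.25,0,0,0],
  [0,0.25,0,0,0],
  [0,0.25,0,0,0],
  [0,0.25,0,0,0],
  [0,0,0,0,0],
  [0,0,0,0,0],
  [0,0,0,0,0],
  [0,0,0,0,0],
])

```text
clock: 9.72
tool_pos: [0.4933, -0.0098, 0.1563]
eef_rot: [2.331, -2.106, -0.0]
wrist_force: [-0.7, 0.4, -0.1]
finger_gap: 0.0
```

```bash
python3 - <<'E'
from h import *
s=sensors.observe(); c=optics.capture("wrist"); cv2.imwrite("pics/w5.png",c["frame"][:,:,::-1]); print(s["clock"],s["tool_pos"],s["wrist_force"],s["finger_gap"])
q=np.load("ll.npz"); d=s["tool_pos"][:2]-q["O"]; print(d@q["xa"],d@q["e"])
c=optics.capture("scene"); crop(c["frame"],220,110,380,230,5,"s5.png")
E
```

```text
9.7167 [ 0.49331972 -0.00977177  0.15631265] [-0.72816513  0.41962517 -0.08157075] 5.180129651818592e-05
-0.12485496354614638 -0.011932332590014354
```

View pics/w5.png

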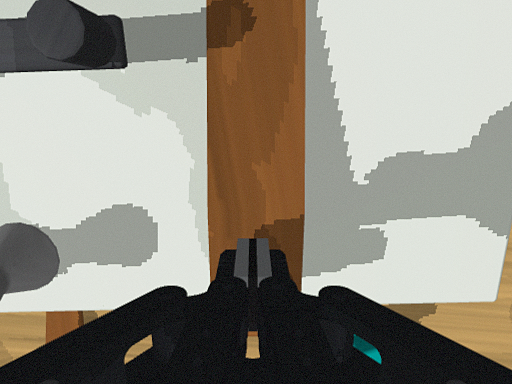

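View pics/s5.png

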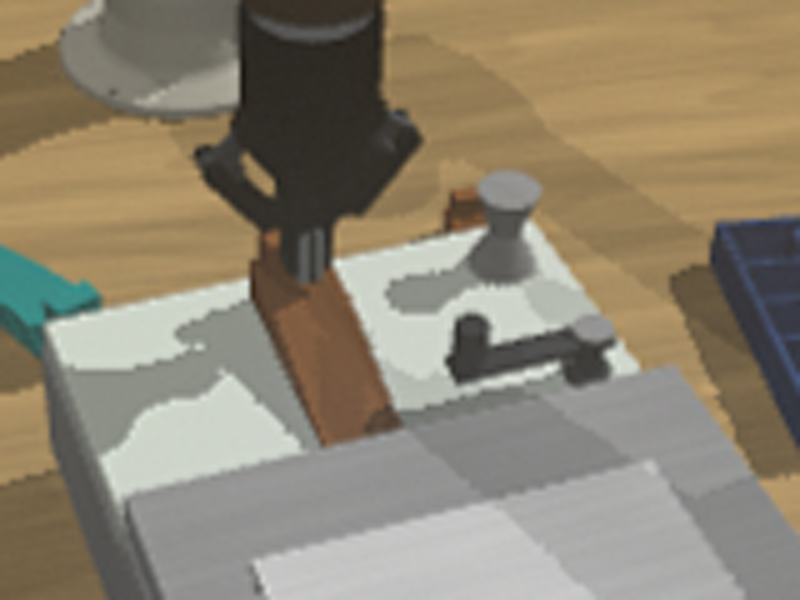

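By reckoning the tip is about at the edge. I pull another 7 mm (the heel's back stays ~10 mm inside the ledge front), back off from the heel, and lift for a look.

Emit:
servo_tool([
  [0,0.25,0,0,0],
  [0,0.25,0,0,0],
  [0,0.2,0,0,0],
  [0,0,0,0,0],
  [0,0,0,0,0],
  [0,-0.5,0,0,0],
  [0,-0.5,0,0,0],
  [0,0,-2.5,0,0],
  [0,-2.5,-3.0,0,0],
  [0,-3.5,-2.0,0,0],
  [0,-3,0,0,0],
  [0,-1,0,0,0],
])

```text
clock: 10.82
tool_pos: [0.6004, 0.0012, 0.2323]
eef_rot: [-2.329, 2.104, -0.005]
wrist_force: [-0.0, 0.4, -1.1]
finger_gap: 0.002
```

Emit:
servo_tool([
  [0,0,0,0,0],
  [0,0,0,0,0],
])

```text
clock: 10.98
tool_pos: [0.5954, 0.0006, 0.2298]
eef_rot: [2.329, -2.105, -0.003]
wrist_force: [-0.2, 0.1, -0.3]
finger_gap: 0.0
```

```bash
python3 - <<'E'
from h import *
import pickle
s=sensors.observe(); c=optics.capture("wrist"); cv2.imwrite("pics/w6.png",c["frame"][:,:,::-1]); print(s["clock"],s["tool_pos"],s["wrist_force"],s["finger_gap"])
pickle.dump((s,c),open("w6.pkl","wb"))
q=np.load("ll.npz"); d=s["tool_pos"][:2]-q["O"]; print(d@q["xa"],d@q["e"])
c=optics.capture("top"); crop(c["frame"],160,130,290,230,6,"t6.png")
E
```

```text
10.9833 [0.59543306 0.00060153 0.22980994] [-0.23867611  0.08312259 -0.31565523] 0.00041532692911094604
-0.022248829642498892 -0.014524833657987705
```

View pics/w6.png

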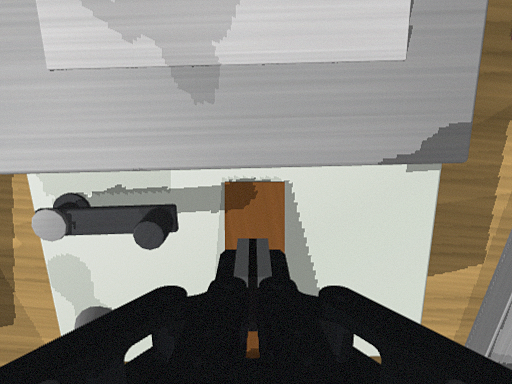

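View pics/t6.png

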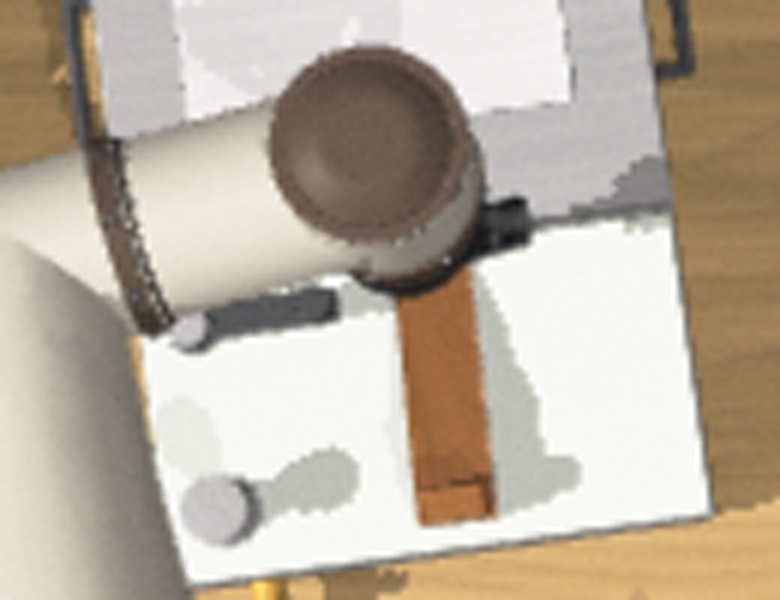

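The thin end (row ~180, columns 225–284) now stands clear of the lid edge (row ~168). A quick number on this, and then I press.

```bash
python3 - <<'E'
from h import *
import pickle
s,c=pickle.load(open("w6.pkl","rb")); k=cam(c,s); q=np.load("ll.npz")
for n,uv,z in [("tip",(255,180),.124),("lid top edge",(255,168),.148),("knobtop",(149,235),.178),("tipL",(225,182),.124),("tipR",(284,180),.124)]:
    d=onplane(k,uv,z)[0][:2]-q["O"]; print(n,d@q["xa"],d@q["e"])
E
```

```text
tip -0.010765554919331214 -0.016528079042683892
lid top edge 0.0031653667268528216 -0.016674101654322832
knobtop -0.03058950974843613 0.0487662715729994
tipL -0.011747179154706352 0.005797717447540622
tipR -0.01129147110739515 -0.03803824275014904
```

The tip is 11 mm clear. I move over the lid's front strip and go down.

Emit:
servo_tool([
  [0,-2.5,0,0,0],
  [-0.7,-2.5,0,0,0],
  [0,0,2.5,0,0],
  [0,0,2.5,0,0],
  [0,0,1.5,0,0],
  [0,0,0.6,0,0],
  [0,0,0,0,0],
  [0,0,0,0,0],
])

```text
clock: 11.75
tool_pos: [0.6449, 0.0126, 0.1613]
eef_rot: [-2.331, 2.105, -0.002]
wrist_force: [0.9, 0.1, 0.1]
finger_gap: 0.001
```

Emit:
servo_tool([
  [0,0,0.2,0,0],
  [0,0,0.2,0,0],
  [0,0,0.2,0,0],
  [0,0,0.1,0,0],
  [0,0,0.1,0,0],
  [0,0,0,0,0],
])

```text
clock: 12.25
tool_pos: [0.6448, 0.0127, 0.1522]
eef_rot: [2.331, -2.106, -0.0]
wrist_force: [-1.2, 0.4, -0.5]
finger_gap: -0.0
```

Emit:
servo_tool([
  [0,0,0.15,0,0],
  [0,0,0.15,0,0],
  [0,0,0.15,0,0],
  [0,0,0.15,0,0],
  [0,0,0.1,0,0],
  [0,0,0,0,0],
])

```text
clock: 12.75
tool_pos: [0.6448, 0.0127, 0.1451]
eef_rot: [2.331, -2.106, -0.0]
wrist_force: [-0.0, 0.8, -0.5]
finger_gap: -0.003
```

Emit:
servo_tool([
  [0,0,0.1,0,0],
  [0,0,0.1,0,0],
  [0,0,0.1,0,0],
  [0,0,0.0,0,0],
  [0,0,0,0,0],
])

```text
clock: 13.17
tool_pos: [0.6446, 0.0127, 0.1423]
eef_rot: [2.331, -2.106, -0.001]
wrist_force: [-1.7, 0.2, 2.7]
finger_gap: -0.003
```

Emit:
servo_tool([
  [0,0,0.1,0,0],
  [0,0,0.1,0,0],
  [0,0,0.1,0,0],
  [0,0,0.0,0,0],
  [0,0,0,0,0],
])

```text
clock: 13.58
tool_pos: [0.6445, 0.0126, 0.1407]
eef_rot: [2.331, -2.105, 0.0]
wrist_force: [-4.4, -0.0, 7.3]
finger_gap: 0.004
```

Emit:
servo_tool([
  [0,0,0.1,0,0],
  [0,0,0.1,0,0],
  [0,0,0.1,0,0],
  [0,0,0.0,0,0],
  [0,0,0,0,0],
  [0,0,0,0,0],
])

```text
clock: 14.08
tool_pos: [0.6446, 0.0126, 0.1405]
eef_rot: [-2.332, 2.104, -0.002]
wrist_force: [-9.5, 1.6, 18.5]
finger_gap: -0.003
```

The lid is home: the tip is at z = 0.1405, force rises to 18 N and nothing yields. I lift off and go to the -x side of the catch knob.

Emit:
servo_tool([
  [0,0,-0.5,-1.5,0],
  [0,0,-2.5,0,0],
  [0,0,-3.5,0,0],
  [-2.0,3.0,0,0,0],
  [-2.0,3.0,0,0,0],
  [-1.8,3.0,0,0,0],
  [0,0,0,0,0],
  [0,0,0,0,0],
])

```text
clock: 14.75
tool_pos: [0.5475, 0.0595, 0.2017]
eef_rot: [-2.359, 2.072, -0.001]
wrist_force: [0.2, 0.2, 0.3]
finger_gap: 0.001
```

```bash
python3 - <<'E'
from h import *
import pickle
s=sensors.observe(); c=optics.capture("wrist"); cv2.imwrite("pics/w7.png",c["frame"][:,:,::-1]); print(s["clock"],s["tool_pos"],s["wrist_force"],s["finger_gap"])
pickle.dump((s,c),open("w7.pkl","wb"))
q=np.load("ll.npz"); d=s["tool_pos"][:2]-q["O"]; print(d@q["xa"],d@q["e"]); M=R.from_rotvec(s["eef_rot"]).as_matrix(); print(M[:,0],q["e"])
E
```

```text
14.75 [0.54750057 0.05948011 0.20171276] [0.22296394 0.15967512 0.31309712] 0.0006672212910261874
-0.06237002581057475 0.049930584105652084
[ 1.29259586e-01 -9.91610697e-01 -4.30681011e-04] [-0.12616289  0.99200954]
```

View pics/w7.png

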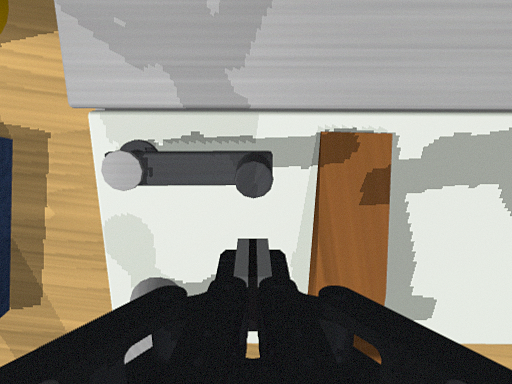

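The lid sits low and even (edge at row ~108). The knob is at (254,175), straight ahead of the shut fingers at column 253. I check the lid's height, then go down beside the knob.

```bash
python3 - <<'E'
from h import *
import pickle
s,c=pickle.load(open("w7.pkl","rb")); k=cam(c,s); q=np.load("ll.npz")
crop(c["frame"],40,80,340,240,2.6,"w7c.png")
for n,uv,z in [("lid edge",(300,108),.1405),("lid edge z.148",(300,108),.148),("knobtop",(254,178),.178),("pivottop",(124,170),.158)]:
    d=onplane(k,uv,z)[0][:2]-q["O"]; print(n,d@q["xa"],d@q["e"])
E
```

```text
lid edge 0.002701013819640549 0.023041984539262098
lid edge z.148 0.002889133285160949 0.024045501939577715
knobtop -0.030058650984101667 0.04943895401769419
pivottop -0.03040967707897453 0.12112264626632355
```

Emit:
servo_tool([
  [0,0,1.5,0,0],
  [0,0,1.5,0,0],
  [0,0,1.2,0,0],
  [0,0,0.4,0,0],
  [0,0,0,0,0],
  [0.1,-0.5,0,0,0],
  [0,-0.4,0,0,0],
  [0,0,0,0,0],
  [0,0,0,0,0],
])

```text
clock: 15.55
tool_pos: [0.5582, 0.0591, 0.1559]
eef_rot: [-2.357, 2.075, -0.001]
wrist_force: [-0.8, 0.2, 0.5]
finger_gap: 0.002
```

View pics/w7c.png

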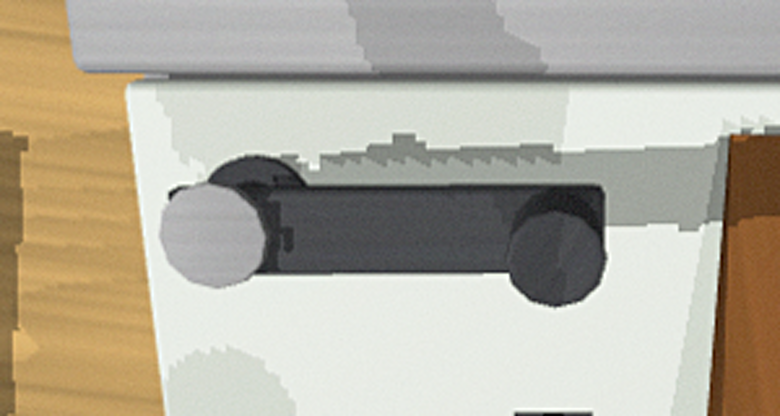

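Emit:
servo_tool([
  [0.11,-1.0,0,0,0],
  [0.11,-1.0,0,0,0],
  [0.11,-0.95,0,0,0],
  [0,0,0,0,0],
])

```text
clock: 15.88
tool_pos: [0.5894, 0.0596, 0.1553]
eef_rot: [-2.358, 2.075, -0.002]
wrist_force: [-0.1, 0.1, 0.0]
finger_gap: -0.003
```

Emit:
servo_tool([
  [-0.3,-1.0,0,0,0],
  [-0.3,-1.0,0,0,0],
  [-0.25,-0.95,0,0,0],
  [0,0,0,0,0],
])

```text
clock: 16.22
tool_pos: [0.6168, 0.0721, 0.1549]
eef_rot: [-2.358, 2.075, -0.001]
wrist_force: [-0.1, -0.3, -0.1]
finger_gap: 0.002
```

```bash
python3 - <<'E'
from h import *
s=sensors.observe(); print(s["clock"],s["tool_pos"],s["wrist_force"])
q=np.load("ll.npz"); d=s["tool_pos"][:2]-q["O"]; print(d@q["xa"],d@q["e"])
c=optics.capture("scene"); crop(c["frame"],220,110,380,230,5,"s8.png")
c=optics.capture("wrist"); cv2.imwrite("pics/w8.png",c["frame"][:,:,::-1])
E
```

```text
16.2167 [0.61679516 0.0721249  0.15491715] [-0.13741742 -0.33218763 -0.11133954]
0.007966171657352772 0.05373193258431121
```

View pics/s8.png

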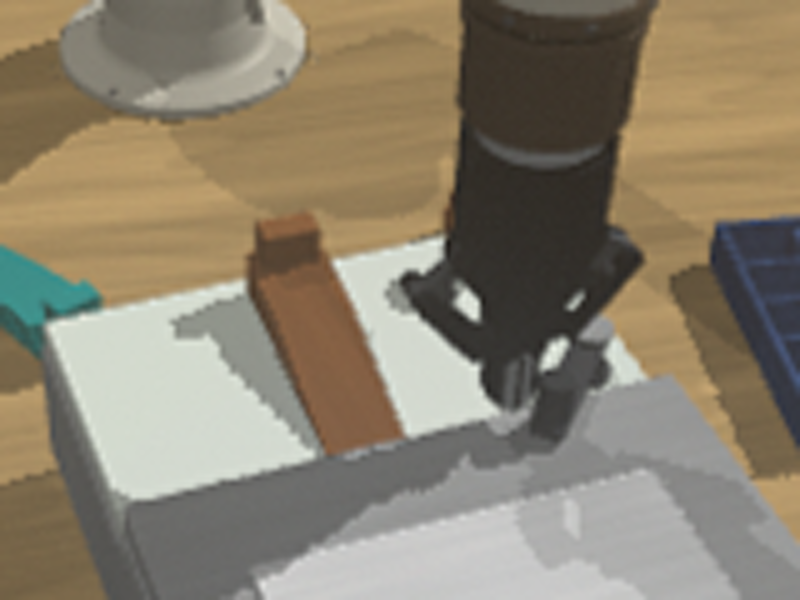

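View pics/w8.png

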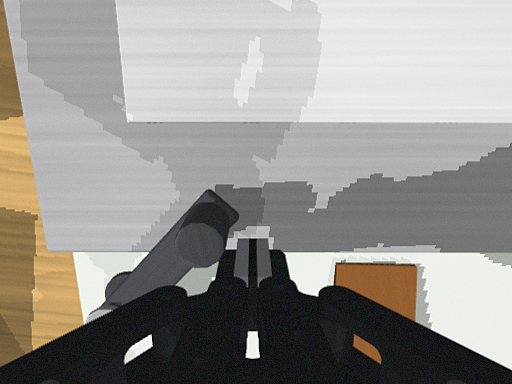

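The catch turns freely over the lid and is about halfway (knob at (202,240)). I continue round the arc.

Emit:
servo_tool([
  [-0.6,-0.8,0,0,0],
  [-0.65,-0.75,0,0,0],
  [-0.65,-0.7,0,0,0],
  [-0.9,-0.5,0,0,0],
  [-0.9,-0.5,0,0,0],
  [-0.6,-0.3,0,0,0],
  [0,0,0,0,0],
  [0,0,0,0,0],
])

```text
clock: 16.98
tool_pos: [0.6451, 0.1197, 0.1552]
eef_rot: [-2.359, 2.074, -0.0]
wrist_force: [-0.1, -0.0, 0.4]
finger_gap: 0.003
```

Emit:
servo_tool([
  [-0.3,0,0,0,0],
  [-0.2,0,0,0,0],
  [-0.2,0,0,0,0],
  [-0.1,0,0,0,0],
  [0,0,0,0,0],
  [0,0,0,0,0],
])

```text
clock: 17.48
tool_pos: [0.6443, 0.1237, 0.1555]
eef_rot: [2.355, -2.075, 0.004]
wrist_force: [2.6, -8.6, -1.1]
finger_gap: -0.003
```

```bash
python3 - <<'E'
from h import *
s=sensors.observe(); print(s["clock"],s["tool_pos"],s["wrist_force"])
q=np.load("ll.npz"); d=s["tool_pos"][:2]-q["O"]; print(d@q["xa"],d@q["e"])
c=optics.capture("wrist"); cv2.imwrite("pics/w9.png",c["frame"][:,:,::-1])
E
```

```text
17.4833 [0.64427837 0.1236555  0.15552254] [ 2.62158772 -8.6427235  -1.06984407]
0.04173102267797831 0.10138341799639275
```

View pics/w9.png

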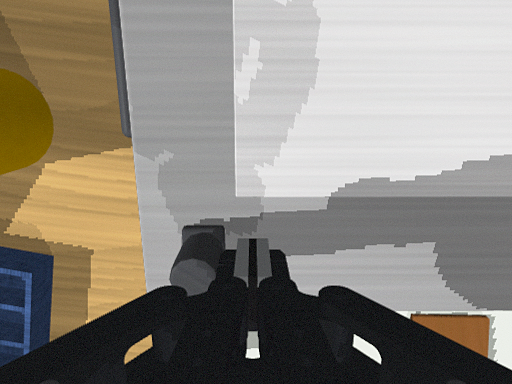

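The catch is against its end stop (8.6 N, arm along +x). I back off, rise, and go over the wedge's balance point with the hand open.

Emit:
servo_tool([
  [1.2,0,0,0,0],
  [0,0,-3.5,0,0],
  [0,0,-4,0,0],
  [0,0,-4,0,0.5],
  [2.1,3.1,0,0,1],
  [2.1,3.1,0,0,1],
  [2.1,3.1,0,0,1],
  [2.1,3.1,0,0,1],
  [2.0,3.0,0,0,1],
  [0,0,0,0,1],
  [0,0,0,0,1],
])

```text
clock: 18.45
tool_pos: [0.5046, -0.0091, 0.2714]
eef_rot: [-2.355, 2.076, -0.001]
wrist_force: [0.6, -0.1, 0.4]
finger_gap: 0.999
```

```bash
python3 - <<'E'
from h import *
import pickle
s=sensors.observe(); c=optics.capture("wrist"); cv2.imwrite("pics/w10.png",c["frame"][:,:,::-1]); print(s["clock"],s["tool_pos"],s["wrist_force"],s["finger_gap"])
pickle.dump((s,c),open("w10.pkl","wb"))
q=np.load("ll.npz"); d=s["tool_pos"][:2]-q["O"]; print(d@q["xa"],d@q["e"])
c=optics.capture("scene"); cv2.imwrite("pics/s10.png",c["frame"][:,:,::-1])
E
```

```text
18.45 [ 0.50464333 -0.00909747  0.27141175] [ 0.57227618 -0.06838427  0.35840241] 0.9992856850724834
-0.11353676254713231 -0.012692039291057148
```

View pics/w10.png

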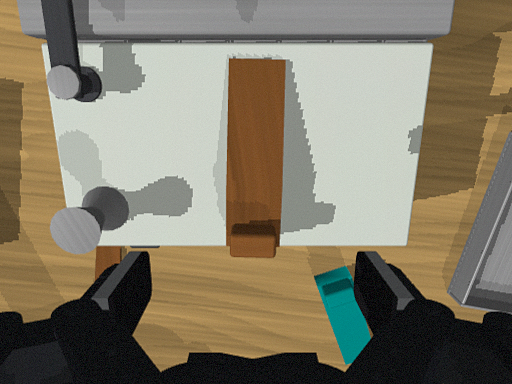

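View pics/s10.png

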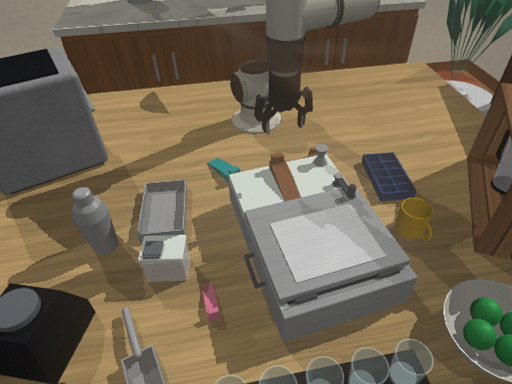

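The catch arm points over the lid at (60,30). The wedge lies free on the ledge: thin end at row 58 (columns 229–285), heel at rows 225–256 (columns 230–276). I measure the grasp.

```bash
python3 - <<'E'
from h import *
import pickle
s,c=pickle.load(open("w10.pkl","rb")); k=cam(c,s); q=np.load("ll.npz")
hsv=cv2.cvtColor(c["frame"],cv2.COLOR_RGB2HSV)
m=((hsv[...,0]<16)&(hsv[...,1]>110)).astype(np.uint8); m[:50]=0;m[262:]=0;m[:,:205]=0;m[:,:215]=0;m[:,305:]=0
M=R.from_rotvec(s["eef_rot"]).as_matrix()
def tl(u,v,z): 
    P=onplane(k,(u,v),z)[0]; d=P-s["tool_pos"]; return (M.T@d*1000).round(1)
for v in (70,90,110,130,150,170,190,210):
    cs=np.where(m[v])[0]; print(v,cs.min(),cs.max(), tl(cs.min()-.5,v,.149),tl(cs.max()+.5,v,.149))
for v in (235,245,252):
    cs=np.where(m[v])[0]; print(v,cs.min(),cs.max(), tl(cs.min()-.5,v,.172),tl(cs.max()+.5,v,.172))
print("tip",tl(257,58,.124), "heel top back",tl(253,257,.172), "inner top", tl(253,233,.172))
crop(c["frame"],200,40,320,270,2.6,"w10c.png")
E
```

```text
70 229 284 [-17.7 -89.9 122.6] [ 23.  -90.  122.6]
90 228 284 [-18.6 -76.  122.6] [ 23.4 -76.1 122.6]
110 228 283 [-18.9 -61.7 122.6] [ 23.  -61.8 122.5]
130 228 283 [-19.2 -46.9 122.5] [ 23.4 -47.  122.5]
150 227 282 [-20.3 -31.7 122.5] [ 23.  -31.7 122.5]
170 227 282 [-20.6 -16.  122.5] [ 23.4 -16.  122.4]
190 226 281 [-21.7   0.3 122.4] [ 23.    0.2 122.4]
210 226 280 [-22.   17.1 122.4] [ 22.6  17.  122.4]
235 226 278 [-20.5  29.4  99.4] [19.6 29.3 99.3]
245 226 278 [-20.7  37.6  99.3] [19.8 37.5 99.3]
252 230 275 [-17.7  43.4  99.3] [17.6 43.3 99.3]
tip [   3.3 -100.7  147.6] heel top back [ 0.3 47.6 99.3] inner top [ 0.3 27.7 99.3]
```

View pics/w10c.png

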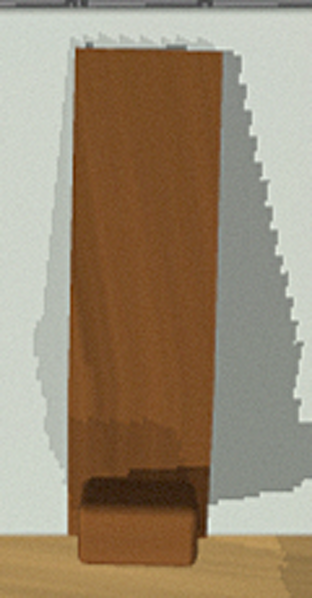

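The wedge is 148 mm long in the picture. Its centre is 1 mm to the tool's +x, turned 1.2°, and its balance point lies under the TCP within 2 mm. I go down and grip.

Emit:
servo_tool([
  [0.1,-0.1,3.5,1.2,1],
  [0,0,3.5,0,1],
  [0,0,3.5,0,1],
  [0,0,2.0,0,1],
  [0,0,1.2,0,1],
  [0,0,0.9,0,1],
  [0,0,0.4,0,1],
  [0,0,0,0,1],
  [0,0,0,0,1],
])

```text
clock: 19.3
tool_pos: [0.5079, -0.0084, 0.1208]
eef_rot: [-2.337, 2.099, -0.001]
wrist_force: [-0.5, 0.0, 0.2]
finger_gap: 1.001
```

Emit:
servo_tool([
  [0,0,0,0,0.7],
  [0,0,0,0,0.45],
  [0,0,0,0,0.3],
  [0,0,0,0,0.3],
  [0,0,0,0,0.3],
  [0,0,0,0,0.3],
  [0,0,0,0,0.3],
  [0,0,0,0,0.3],
], newtons=40)

```text
clock: 19.97
tool_pos: [0.5076, -0.0088, 0.1213]
eef_rot: [-2.336, 2.099, -0.002]
wrist_force: [-1.4, -0.1, 5.5]
finger_gap: 0.518
```

```bash
python3 - <<'E'
from h import *
s=sensors.observe(); print(s["clock"],s["tool_pos"],s["wrist_force"],s["finger_gap"])
c=optics.capture("wrist"); cv2.imwrite("pics/w11.png",c["frame"][:,:,::-1])
E
```

```text
19.9667 [ 0.50762801 -0.00875958  0.12130906] [-1.43802944 -0.11428415  5.53927999] 0.5181779930432096
```

View pics/w11.png

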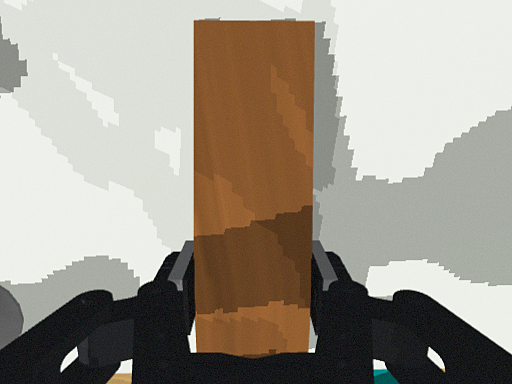

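The jaws stopped at 44 mm with the wedge's 45 mm width between them. I lift 10 cm and check, and also measure the tray and its tall neighbours.

Emit:
servo_tool([
  [0,0,-0.5,0,0.3],
  [0,0,-1.5,0,0.3],
  [0,0,-2.5,0,0.3],
  [0,0,-3,0,0.3],
  [0,0,-2.5,0,0.3],
  [0,0,0,0,0.3],
])

```text
clock: 20.52
tool_pos: [0.5097, -0.0085, 0.2254]
eef_rot: [-2.332, 2.094, -0.01]
wrist_force: [1.2, 0.1, -1.4]
finger_gap: 0.516
```

```bash
python3 - <<'E'
from h import *
s=sensors.observe(); print(s["clock"],s["tool_pos"],s["wrist_force"],s["finger_gap"])
c=optics.capture("top"); k=cam(c); crop(c["frame"],290,125,410,255,4.5,"t12.png")
sc=optics.capture("scene"); crop(sc["frame"],60,130,360,290,2.6,"s12.png")
M=R.from_rotvec(s["eef_rot"]).as_matrix()
print("tool x,y",M[:,0],M[:,1])
print("shaker top px389,181 @.2:",onplane(k,(389,181),.2),"flip near corners @.107",onplane(k,[(314,165),(345,168)],.107))
T=np.array([.434,-.364,0]); d=T-s["tool_pos"]; print("delta tool cm",(M.T@d*100).round(2))
print("yaw tool -y",np.degrees(np.arctan2(-M[1,1],-M[0,1])))
# tray also from scene: rim corners
E
```

```text
20.5167 [ 0.50966088 -0.00850578  0.22544641] [ 1.16285063  0.08648552 -1.42103791] 0.5158102437806084
tool x,y [ 1.07311493e-01 -9.94225400e-01 -3.12088360e-04] [-0.99417685 -0.10730314 -0.0099211 ]
shaker top px389,181 @.2: [[ 0.56337501 -0.52402728  0.2       ]] flip near corners @.107 [[ 0.63279996 -0.28924182  0.107     ]
 [ 0.62106732 -0.39805201  0.107     ]]
delta tool cm [34.54 11.56 22.42]
yaw tool -y 6.160180896305674
```

View pics/s12.png

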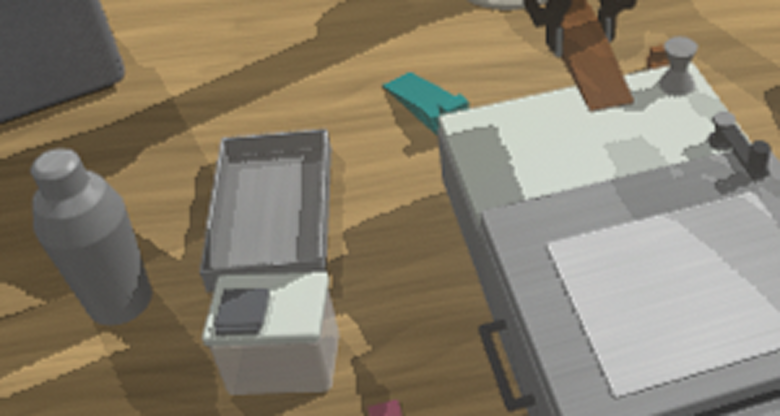

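View pics/t12.png

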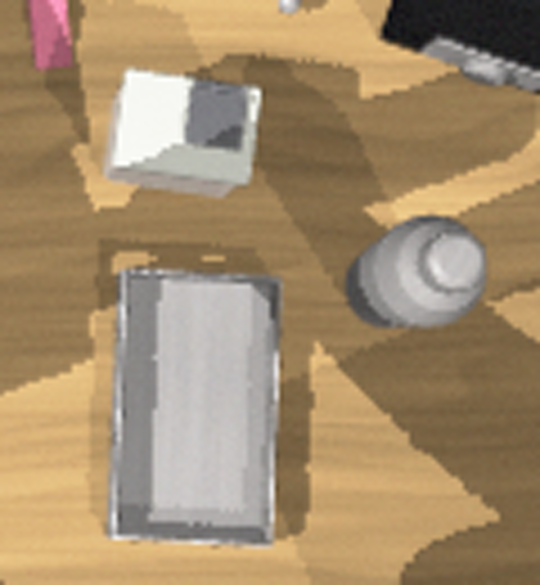

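The wedge hangs level and centred, clear of the jigger. The tray stands at (0.459,-0.365), turned about -3.4°. The shaker's edge (y ≈ -0.48) and the flip box (x ≈ 0.62) leave room. I carry it over.

Emit:
servo_tool([
  [2.0,0.7,0,0,0.3],
  [3.4,1.1,0,0,0.3],
  [3.5,1.2,0,0,0.3],
  [3.5,1.2,0,0,0.3],
  [3.5,1.2,0,0,0.3],
  [3.5,1.2,0,0,0.3],
  [3.5,1.2,0,0,0.3],
  [3.5,1.2,0,0,0.3],
  [3.5,1.2,0,0,0.3],
  [3.4,1.0,0,0,0.3],
  [1.2,0.4,0,0,0.3],
  [0,0,0,4.8,0.3],
])

```text
clock: 21.62
tool_pos: [0.4264, -0.3662, 0.2174]
eef_rot: [2.239, -2.202, -0.008]
wrist_force: [-0.4, -0.3, -1.6]
finger_gap: 0.521
```

Emit:
servo_tool([
  [0,0,0,4.8,0.3],
  [0,0,2.0,0,0.3],
  [0,0,3.0,0,0.3],
  [0,0,3.0,0,0.3],
  [0,0,2.0,0,0.3],
  [0,0,0,0,0.3],
  [0,0,0,0,0.3],
  [0,0,0,0,0.3],
])

```text
clock: 22.28
tool_pos: [0.429, -0.3644, 0.1209]
eef_rot: [2.153, -2.287, 0.001]
wrist_force: [0.7, 0.0, -2.1]
finger_gap: 0.522
```

```bash
python3 - <<'E'
from h import *
import pickle
s=sensors.observe(); print(s["clock"],s["tool_pos"],s["wrist_force"],s["finger_gap"])
c=optics.capture("wrist"); cv2.imwrite("pics/w13.png",c["frame"][:,:,::-1]); pickle.dump((s,c),open("w13.pkl","wb"))
t=optics.capture("top"); crop(t["frame"],290,125,410,255,4.5,"t13.png")
M=R.from_rotvec(s["eef_rot"]).as_matrix(); print("yaw",np.degrees(np.arctan2(-M[1,1],-M[0,1])),M[2])
E
```

```text
22.2833 [ 0.42895693 -0.36444088  0.12087729] [ 0.74698853  0.03664484 -2.07449778] 0.5218222552153264
yaw -3.4545097773502547 [ 7.05385406e-04 -4.86140766e-04 -9.99999633e-01]
```

View pics/w13.png

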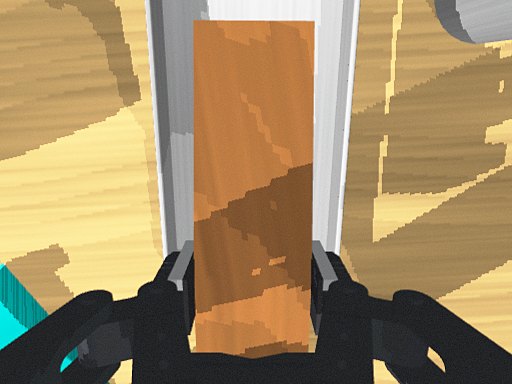

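View pics/t13.png

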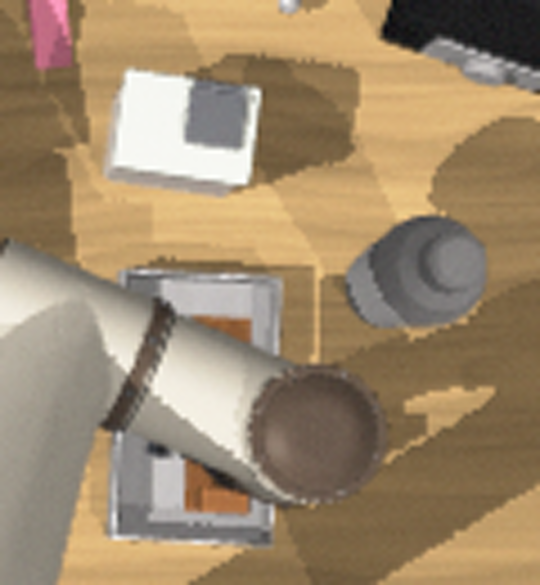

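In the wrist view the tray rims (columns ~155 and ~350) lie evenly on both sides of the wedge (columns 194–315). Lengthwise it is within 5 mm of centre. I lower it.

Emit:
servo_tool([
  [0,-0.5,2.5,0,0.3],
  [0,0,3.0,0,0.3],
  [0,0,2.5,0,0.3],
  [0,0,1.5,0,0.3],
  [0,0,0.8,0,0.3],
  [0,0,0.5,0,0.3],
  [0,0,0.3,0,0.3],
  [0,0,0.1,0,0.3],
  [0,0,0,0,0.3],
  [0,0,0,0,0.3],
])

```text
clock: 23.22
tool_pos: [0.4341, -0.3649, 0.0094]
eef_rot: [-2.153, 2.287, -0.003]
wrist_force: [-0.3, -0.1, -1.5]
finger_gap: 0.518
```

Emit:
servo_tool([
  [0,0,0.1,0,0.3],
  [0,0,0.1,0,0.3],
  [0,0,0.1,0,0.3],
  [0,0,0,0,0.3],
  [0,0,0,0,0.3],
])

```text
clock: 23.63
tool_pos: [0.4335, -0.3645, 0.0054]
eef_rot: [-2.153, 2.288, -0.0]
wrist_force: [-0.6, -0.2, -1.4]
finger_gap: 0.521
```

Emit:
servo_tool([
  [0,0,0.1,0,0.3],
  [0,0,0.1,0,0.3],
  [0,0,0,0,0.3],
  [0,0,0,0,0.3],
])

```text
clock: 23.97
tool_pos: [0.4335, -0.3646, 0.0053]
eef_rot: [2.153, -2.288, 0.001]
wrist_force: [-3.0, 2.9, 10.1]
finger_gap: 0.518
```

The wedge rests on the tray floor: the TCP stopped at 0.0053 and the force went from -1.4 to +10 N. I release with a part opening so the fingers miss the walls, then go straight up.

Emit:
servo_tool([
  [0,0,-0.15,0,0.55],
  [0,0,0,0,0.65],
  [0,0,0,0,0.75],
  [0,0,0,0,0.75],
  [0,0,0,0,0.75],
])

```text
clock: 24.38
tool_pos: [0.4334, -0.3645, 0.0046]
eef_rot: [2.153, -2.288, -0.0]
wrist_force: [0.4, 1.1, 0.5]
finger_gap: 0.747
```

Emit:
servo_tool([
  [0,0,-1.0,0,0.75],
  [0,0,-2.0,0,0.75],
  [0,0,-3.5,0,0.75],
  [0,0,-4,0,0.75],
  [0,0,-4,0,0.75],
  [0,0,-4,0,0.75],
  [0,0,-3,0,0.75],
  [-3,3,0,0,0.75],
  [-3,3,0,0,0.75],
  [0,0,0,0,0.75],
  [0,0,0,0,0.75],
])

```text
clock: 25.3
tool_pos: [0.3763, -0.3009, 0.2208]
eef_rot: [-2.154, 2.286, -0.001]
wrist_force: [0.8, -0.7, 0.1]
finger_gap: 0.752
```

```bash
python3 - <<'E'
from h import *
import pickle
s=sensors.observe(); print(s["clock"],s["tool_pos"],s["wrist_force"],s["finger_gap"])
c=optics.capture("wrist"); cv2.imwrite("pics/w14.png",c["frame"][:,:,::-1]); k=cam(c,s); pickle.dump((s,c),open("w14.pkl","wb"))
t=optics.capture("top"); cv2.imwrite("pics/t14.png",t["frame"][:,:,::-1])
sc=optics.capture("scene"); crop(sc["frame"],100,130,400,290,2.6,"s14.png")
E
```

```text
25.3 [ 0.37627231 -0.30085278  0.2208408 ] [ 0.76383273 -0.69166521  0.14656742] 0.7515539107043832
```

View pics/w14.png

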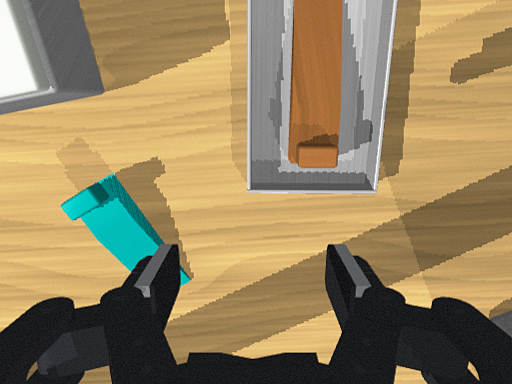

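View pics/t14.png

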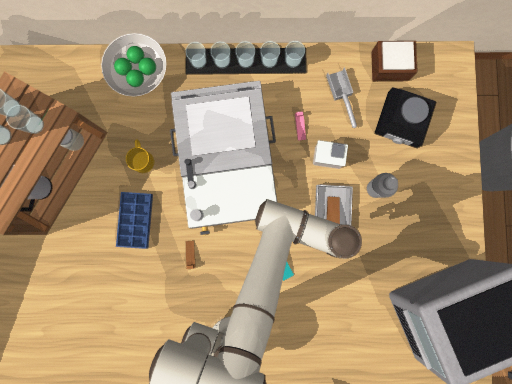

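View pics/s14.png

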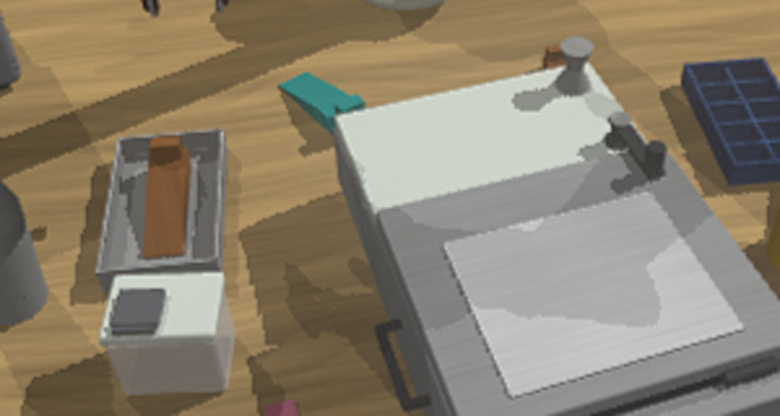

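The wedge lies flat and heel-up in the tray, and the catch is over the lid. Nothing else appears to have moved. A numeric check of the catch angle, lid and bystanders before handing in.

```bash
python3 - <<'E'
from h import *
t=optics.capture("top"); k=cam(t); fr=t["frame"]; crop(fr,165,140,215,230,6,"t15.png"); q=np.load("ll.npz")
sc=optics.capture("scene"); crop(sc["frame"],320,160,400,220,9,"s15.png")
f0=np.load("top0.npy").astype(int)
d=(abs(fr.astype(int)-f0).max(2)>60)
for n,(u0,v0,u1,v1) in dict(jig=(188,205,206,224),mug=(120,135,155,175),ice=(110,185,160,250),flip=(310,135,352,170),shaker=(365,168,400,200)).items(): print(n,d[v0:v1,u0:u1].mean().round(3))
ks=cam(sc); 
L=lambda x,y,z: np.r_[q["O"]+q["xa"]*x+q["e"]*y,.12+z]
# predicted knob top / pivot top in both, angle 1.57, 1.4
for th in (1.57,1.4,1.2):
    P=L(-.032+.075*np.sin(th),.1235-.075*np.cos(th),.058); print(th,proj(k,P).round(1),proj(ks,P).round(1))
print("lid corner FR: shut, 8mm", [proj(ks,L(0.001,-.158,z+.02)).round(1) for z in (0,.008,.02)])
E
```

```text
jig 0.0
mug 0.0
ice 0.0
flip 0.031
shaker 0.25
1.57 [[187.2 160.3]] [[351.9 185.7]]
1.4 [[191.  160.1]] [[347.3 186.5]]
1.2 [[195.4 160.7]] [[341.5 186.7]]
lid corner FR: shut, 8mm [array([[243.7, 210. ]]), array([[243.5, 207.8]]), array([[243.3, 204.5]])]
```

View pics/t15.png

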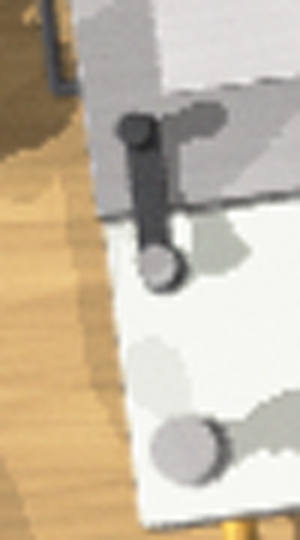

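View pics/s15.png

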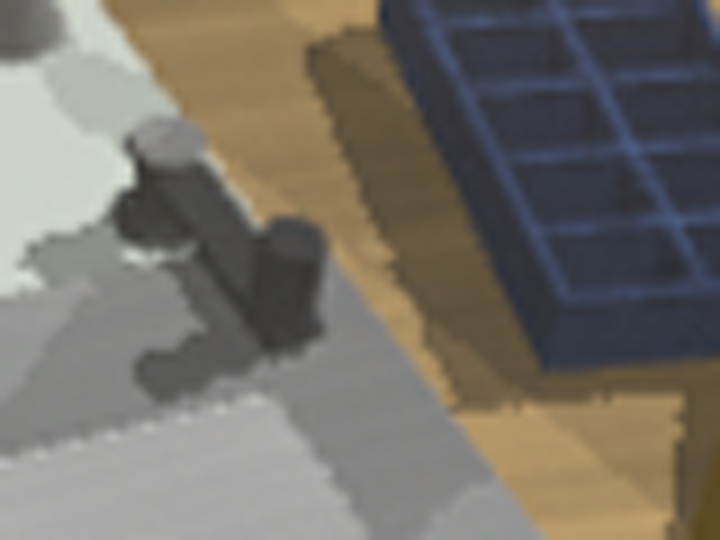

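The knob top at (187.8,161.3) in the top view and (352.6,186) in the scene view matches 1.57 rad. The lid corner, at row ~210, matches shut. Bystanders are unchanged, apart from the shaker's shading under the arm's shadow; its outline has not moved.

```bash
python3 -c "
from station import sensors,ticket
s=sensors.observe(); print(s['clock'],s['wrist_force'],abs(s['dq']).max())
print(ticket.sign_off())"
```

```text
25.55 [-0.32714481 -0.399536    0.31972145] 0.0055623762672164555
the job is handed in; nothing more can be done
None
```

I finished the job and handed it in at 25.6 s on the robot's clock, out of the 67 s allowed. No verdict is reported.

**What I did:** I hooked the wedge's heel with the shut fingers and tugged it out in short steps with pauses. I then pressed the lid home, swung the catch to its end stop, and laid the wedge in the steel tray.

**Last checks:**
- **Wedge:** it lies flat and heel-up in the tray, released. The tool was about 1 mm from its target (the tray's measured centre less the 25 mm grip offset) when it let go.
- **Lid:** when pressed, the fingertips stopped at 0.1405 m and the force rose to 18 N, so it is at its stop. In the final scene picture its front corner matches the shut height.
- **Catch:** its knob lies where 1.57 rad predicts, in both the top and scene views.
- **Other things:** the jigger, mug and ice tray look unchanged from the start. The flip box showed a 3% pixel difference, which I did not look into. The hand was clear of everything.

**Checks that disagreed:**
- **Station position:** the ledge front edge, catch pivot and jigger measured 3–6 mm nearer the lid than their stated places. The ledge measured 312 mm wide, against 320 mm stated for the station. I worked from distances measured in the same view, and nothing went wrong because of it.
- **Shaker:** 25% of its pixels differ from the start. I put this down to the arm's shadow, since its outline has not moved.

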